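# Mesh the turning handle and wind the drive to its green mark

### The job

Fit the blue turning handle onto the drive unit's coupling: turn it until its three jaws drop between the coupling's jaws and push it fully home, setting it down without dropping or ramming it. Then, with the handle, turn the drive clockwise (seen from above) until the yellow pointer on its dial stands within the green sector, and let go, leaving the handle upright and fully home. Do not push the coupling or dial with the gripper, and leave the loose spare gear, grease jar and wrench where they are.

Things in the scene. Friction and masses are not known exactly. Their poses are not given: they have to be found in the camera images.
- handle: Loose T-handle, 0.45 kg, standing on its jaws. Origin on its axis at the jaws' lower ends, z up. Three aluminium jaws, z 0-16 mm, radius 18-36 mm, each a 52 deg sector with radial flanks, middles at 0, 120, 240 deg from the handle's x axis. Blue hub, 74 mm diameter, z 16-36 mm, with a yellow stripe over each jaw's middle. Steel stem, 14 mm diameter, up to the cross bar.
- grip (a point): Middle of the handle's black cross bar, on its axis 75 mm above the handle's origin. The bar is 120 mm long along the handle's x axis, 18 mm wide, 22 mm high (z 64 to 86 mm of the handle); its +x end is yellow. Grip it here across its width from above.
- seat (a point): On the coupling's vertical axis, on the black floor between its jaws, 70 mm above the bench; turns with the coupling, x towards the yellow pointer. Its three aluminium jaws are 15 mm high, the same 52 deg sectors, middles at 0, 120, 240 deg from this x axis. The handle meshes at this yaw + 60 (or 180, 300) deg, with 8 deg play; home, its origin is here; unmeshed it stands 15 mm high.
- pointer (a point): Tip of the yellow pointer, 61 mm from the coupling's axis, on a dark dial of 110 mm diameter that turns with the coupling, 64 mm above the bench.
- coupling (a joint): Angle of the coupling and pointer, rad; grows clockwise seen from above. 0: pointer at the middle of the green sector (which spans 0.2 rad to each side). It starts between -1.4 and -0.95; its range is -1.7 to 0.6. It takes about 0.25 N m to turn and stays where it is left.
- drive: Fixed drive unit. Origin on the bench below the coupling's axis. Chassis x -105 to 105, y -215 to 105 mm. White top plate 190 by 190 mm, 54 mm above the bench, with the green sector at radius 62-86 mm on its +x side. Finned motor 96 by 96 mm, 137 mm tall, centred at y = -165 mm; two black posts 95 mm tall at x = +-85, y = -190 mm.
- spare_gear: Loose grey plastic spare gear lying flat, 86 mm diameter, 34 mm tall with its steel hub; origin at the centre of its underside. Bystander.
- grease_jar: Loose jar with a red cap, 68 mm diameter, 65 mm tall; origin at the centre of its underside. Bystander.
- wrench: Loose wrench 170 mm long lying flat along its x axis. Bystander.
Things that resemble listed ones, but are neither listed nor needed, are in the scene too. There is more than one size of the handle; the job needs the largest.

How it is judged (in metres and radians):
On the way, in this order (a step that is already met when the one before it is completed fails the run):
1. the handle's jaws are meshed with the coupling's and it sits fully home (horizontal distance between handle and seat below 0.005 m and z of handle in the frame of seat between -0.004 and 0.004 m and angle between handle's own z axis and vertical below 0.07 rad), for 0.2 s.
2. the pointer stands within the green sector, with the handle home (all of step 1 and value of joint coupling between -0.2 and 0.2 rad), for 0.2 s.
At the end, for the whole second after the job is handed in: The handle sits at rest, upright (within 0.07 rad) and fully home on the coupling (origin within 5 mm sideways and 4 mm in height of the seat), and the pointer rests within the green sector (coupling joint between -0.2 and 0.2 rad) (all of step 2 and linear speed of handle below 0.02 m/s and velocity of joint coupling between -0.05 and 0.05 rad/s); the robot touches nothing.
It fails at once if the handle is rammed onto the drive (over 80 N) (contact force between handle and drive above 80 N).
It fails at once if the handle is dropped onto the coupling from a height (it arrives faster than 0.6 m/s) (linear speed of handle above 0.6 m/s and horizontal distance between handle and seat below 0.05 m and z of handle in the frame of seat below 0.03 m).
It fails at once if the gripper pushes the drive unit, coupling or dial (over 4 N) (contact force between the fingers and drive above 4 N).
It fails at once if the spare gear, grease jar or wrench is moved more than 20 mm (distance of any of spare_gear, grease_jar, wrench from where it was at the start of the episode above 0.02 m).
It also fails if it takes over 45 s, if anything falls off the work surface, if the arm or the gripper's body presses on something with over 40 N, if the wrist force passes 120 N, or if a joint passes its speed limit or range.

### The arm

A 7-joint arm with a two-finger parallel gripper is mounted at the origin on the work surface. World frame = base frame: x ahead of the robot, y to its left, z up, the work surface at z = 0. Lengths are in mm, angles in rad, forces in N, time in s.
With the tool pointing down it reaches from about 400 to 875 mm from the base axis. Payload 4.4 kg.
Tool frame: the origin (TCP) lies at the very end of the fingers, on their centre line; the grasp point (between the pads) lies 19 mm behind it; z points along the fingers, y is the direction in which the jaws open and shut (so a half turn about z gives the same grasp; the last joint's range is limited). The gripper opens to 85 mm and grips with 20 to 120 N. Pads are 22 mm wide; open, the fingers measure 114 mm over their backs; the gripper's body (76 mm by 85 mm) begins 54 mm behind the grasp point. The pads swing forward as they close: fully open they stand 13 mm farther back than shut.
Start: joints at [1.039, 0.628, 0.038, 1.517, -0.027, 0.996, -0.02], TCP at [291.969, -580.752, 205.513] pointing down, gripper open.
Joint ranges: [-3.06, 3.06], [-0.37, 2.12], [-1.25, 1.32], [0.18, 2.47], [-1.1, 4.24], [0.23, 1.98], [-2.94, 2.94]. Speed limits (rad/s): [2.57, 2.57, 3.14, 3.14, 3.14, 3.14, 3.14].

### API

Orientations are given as [roll, pitch, yaw] about the fixed x, y, z axes, in that order (R = Rz(yaw) Ry(pitch) Rx(roll)).
In Python, from cell import read_state, get_image, finish_job gives the robot as it stands.
- The arm moves only by the tool carry_out, never from a script. Its argument "series" is a list that holds one entry, the list of rows, each a list of 7 numbers: the shift along the tool's x, y, z in cm, then the turn, a rotation vector about the tool's x, y, z in rad, then the finger opening in cm, from 0 to 8.54. In form: [[[x, y, z, wx, wy, wz, grip], ...]]. A call has 1 to 5 rows; each row is the pose to reach, as a shift and turn from the pose commanded when the call began, along the tool's axes at that moment; what a row does not reach only later rows make up. A row lasts 1/12 s, in which the tool goes at most 41.7 mm and 7.16 degrees, less where a joint would pass 70% of its speed; a pose out of reach is approached as far as the arm can. A call with a gripper value outside its range is refused whole. The fingers move at their own pace and stop on an object; the grip force is fixed at half the most. Time passes only in rows, so rows that repeat a pose let the fingers close. It gives the time, the measured TCP pose, the force and the opening at its end, in the units of the state.
- read_state(): the state, without advancing time (a new reading comes with each control period).
- get_image(name): name is "scene" or "top"; returns a dict with "img" (384x512x3 uint8, blue, green, red), "z_map" (384x512 float32, mm along the optical axis (not along the pixel's ray), 0 where there is no reading), "mtx" (3x3 intrinsics, pixels), "T" (4x4, takes a point from camera to world coordinates). Camera axes: x right, y down, z forward; pixel columns grow to the right and rows downward; lengths in mm; the calibration is good to about 2 mm. A picture is of the moment at which its call begins.
- finish_job(): hands the job in, once; it reports no verdict.
The state is a dict: "clock": time; "qpos": joint angles; "qd": joint speeds; "tau": joint torques, N m; "eef_pos": TCP position; "tool_rot": TCP orientation; "force": force on the tool from outside, world axes, zero at the start; "torque": the same for the moment, N m; "width": finger opening in mm.
Only numpy, scipy, OpenCV 4.12 (cv2) and the standard library are available. Lean on these libraries where they do the work, as an engineer would, in place of code of your own. Each camera call takes 0.05 s, during which the arm holds its last target.

## Working session

There is one attempt and no reset: what is moved stays moved. The work goes in short steps, Python scripts to look and compute and a tool call to move; the robot and the scene stay as the last step left them, time stands still between calls to the robot, and variables do not carry over. Pictures are saved under pics/ and viewed, and the job is handed in when it is done.

Besides the shell and the picture viewer there is one more tool, called after "Call:" as name(argument=value, ...), one argument or row to a line, values as JSON. carry_out: Moves the arm, as the interface text tells. Its arguments: {"type":"object","properties":{"series":{"type":"array","items":{"type":"array","items":{"type":"array","items":{"type":"number"}}}}},"required":["series"]}

```bash
mkdir -p pics; ls; cat > h.py <<'E'
import numpy as np,cv2
from cell import read_state,get_image,finish_job
def grab(n,tag):
    d=get_image(n); cv2.imwrite(f'pics/{tag}.png',d['img']); np.savez(f'pics/{tag}.npz',**d); return d
def world(d):
    z=d['z_map'].astype(float);K=d['mtx'];v,u=np.mgrid[:z.shape[0],:z.shape[1]]
    P=np.stack([(u-K[0,2])/K[0,0]*z,(v-K[1,2])/K[1,1]*z,z,np.ones_like(z)],-1)@d['T'].T
    P=P[...,:3];P[z==0]=np.nan;return P
E
python3 - <<'E'
from h import *
s=read_state();print(s)
for n in('scene','top'):
    d=grab(n,n+'0');print(n,d['mtx'],d['T'].round(3))
E
```

```text
pics
{'clock': 0.0, 'qpos': array([ 1.03920636,  0.6293724 ,  0.03841517,  1.51838107, -0.02698857,
        0.99633142, -0.0200123 ]), 'qd': array([ 0.00225653,  0.0002271 , -0.00092773, -0.0013389 , -0.00036476,
       -0.00038185, -0.00135839]), 'tau': array([ 8.55784292e-04, -5.63401258e+01,  1.22627757e+00, -1.93448031e+01,
        1.09452812e-02,  1.03382368e-02, -1.60488327e-05]), 'eef_pos': array([ 291.65576496, -580.1117748 ,  204.5674723 ]), 'tool_rot': array([-3.13961781e+00,  2.18704196e-05,  4.65805283e-01]), 'force': array([-0.73610971,  0.25474238,  0.04535157]), 'torque': array([0.00515446, 0.04914196, 0.00568624]), 'width': 85.22760603004748}
scene [[453.45871907   0.         255.45753473]
 [  0.         453.45871907 187.61587992]
 [  0.           0.           1.        ]] [[ 1.470000e-01  8.400000e-01 -5.230000e-01  1.034029e+03]
 [ 9.890000e-01 -1.180000e-01  8.900000e-02  3.804600e+01]
 [ 1.300000e-02 -5.300000e-01 -8.480000e-01  8.804230e+02]
 [ 0.000000e+00  0.000000e+00  0.000000e+00  1.000000e+00]]
top [[463.69018128   0.         253.56482229]
 [  0.         463.69018128 194.16351887]
 [  0.           0.           1.        ]] [[ 2.70000e-02 -9.88000e-01  1.53000e-01  3.84389e+02]
 [-9.99000e-01 -2.90000e-02 -1.20000e-02  1.29520e+02]
 [ 1.60000e-02 -1.53000e-01 -9.88000e-01  1.02470e+03]
 [ 0.00000e+00  0.00000e+00  0.00000e+00  1.00000e+00]]
```

View pics/scene0.png

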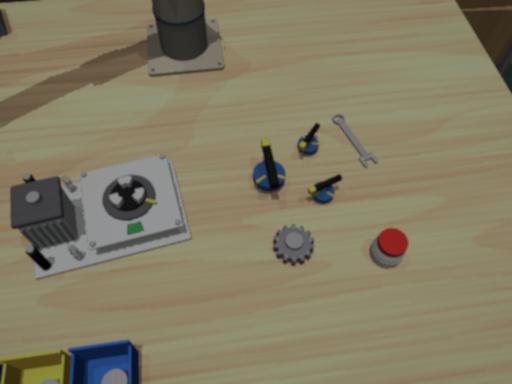

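View pics/top0.png

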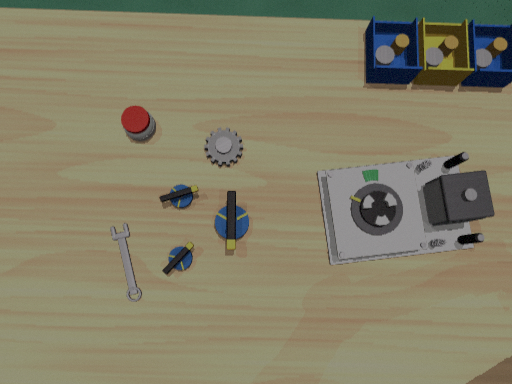

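The large handle is at about (231,222) in the top view, with its yellow end at (231,244). The coupling is at about (377,209), the pointer tip at (351,197) and the green sector at (370,175).

```bash
python3 - <<'E'
from h import *
for n in('scene','top'):
    d=np.load(f'pics/{n}0.npz');im=d['img'];P=world(d)
    hsv=cv2.cvtColor(im,cv2.COLOR_BGR2HSV)
    if n=='top': a=im[165:265,190:265];b=im[145:270,310:435]
    else: a=im[130:200,240:300];b=im[155:245,80:190]
    for t,q in(('h',a),('c',b)): cv2.imwrite(f'pics/{n}_{t}.png',cv2.resize(q,None,fx=5,fy=5,interpolation=cv2.INTER_CUBIC))
    Z=P[...,2]
    def rep(name,m):
        p=P[m];p=p[~np.isnan(p[:,0])]
        if len(p)<3: print(n,name,len(p));return
        c,sz,ang=cv2.minAreaRect(p[:,:2].astype(np.float32));print(n,name,len(p),'mean',p.mean(0).round(1),'rect',np.round(c,1),np.round(sz,1),round(ang,1),'zmed',np.median(p[:,2]).round(1))
    H,S,V=[hsv[...,i] for i in range(3)]
    yel=(H>20)&(H<35)&(S>180)&(V>100);grn=(H>45)&(H<85)&(S>120);blu=(H>100)&(H<130)&(S>130)
    roi=np.zeros(Z.shape,bool)
    # handle region
    if n=='top': roi[165:265,190:265]=1
    else: roi[130:200,240:295]=1
    rep('bar',roi&(Z>76)&(Z<95)); rep('baryel',roi&yel&(Z>76)); rep('hubblue',roi&blu&(Z>28)&(Z<44)); rep('hub',roi&(Z>28)&(Z<42))
    roi[:]=0
    if n=='top': roi[145:270,310:435]=1
    else: roi[155:245,80:190]=1
    rep('green',roi&grn);rep('pointer',roi&yel)
    rep('jaws',roi&(Z>79)&(Z<92)&(V>110));rep('dial',roi&(Z>59)&(Z<92)&(V<110))
    rep('plate',roi&(Z>48)&(Z<58)&(V>120))
E
```

```text
scene bar 422 mean [483.3 161.4  84.9] rect [479.7 162. ] [120.   18.5] 1.4 zmed 85.4
scene baryel 0
scene hubblue 318 mean [482.4 156.6  35.6] rect [483.4 160.3] [66.1 68.2] 71.1 zmed 35.7
scene hub 487 mean [482.  157.9  35.6] rect [481.2 161.9] [72.4 73.3] 78.5 zmed 35.9
scene green 106 mean [ 586.3 -132.6   55.3] rect [ 586.7 -132.5] [18.6 26.4] 4.8 zmed 55.4
scene pointer 0
scene jaws 259 mean [ 513.5 -142.9   84.9] rect [ 515.2 -146.2] [68.6 63. ] 35.7 zmed 84.9
scene dial 1543 mean [ 520.4 -141.2   66.2] rect [ 515.7 -137.8] [172.8 171.9] 8.5 zmed 63.8
scene plate 4699 mean [ 517.8 -143.3   54. ] rect [ 512.5 -143.1] [193.2 189.8] 8.1 zmed 54.0
top bar 535 mean [475.3 162.6  85.3] rect [476.5 163.3] [118.7  18.3] 1.7 zmed 85.3
top baryel 0
top hubblue 509 mean [474.7 162.3  35.6] rect [485.1 195.8] [139.2  69.8] 76.4 zmed 35.7
top hub 621 mean [476.6 162.6  35.7] rect [484.4 195.5] [139.6  72. ] 76.8 zmed 35.7
top green 103 mean [ 585.6 -133.    54.2] rect [ 584.8 -131.4] [21.6 30.6] 6.9 zmed 54.3
top pointer 0
top jaws 278 mean [ 511.  -141.9   84.2] rect [ 513.2 -138.5] [63. 68.] 65.8 zmed 84.1
top dial 1731 mean [ 511.  -144.7   65.4] rect [ 527.9 -184.6] [108.1 201.8] 21.6 zmed 63.4
top plate 5440 mean [ 507.6 -141.4   53.2] rect [ 513.5 -158.6] [189.7 224.3] 8.1 zmed 53.2
```

View pics/top_c.png

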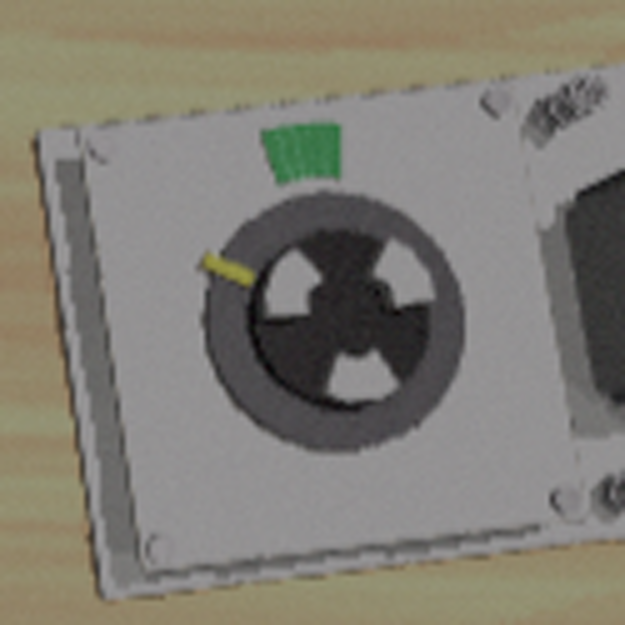

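View pics/scene_c.png

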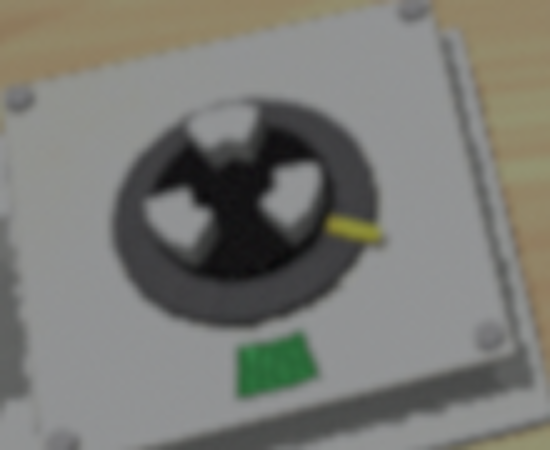

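View pics/top_h.png

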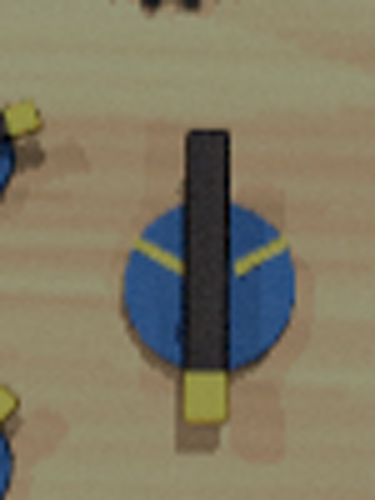

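```bash
cat > fit.py <<'E'
from h import *
from scipy.optimize import differential_evolution as DE
import sys
def plane_xy(d,z):
    K=d['mtx'];T=d['T'];v,u=np.mgrid[:384,:512]
    r=np.stack([(u-K[0,2])/K[0,0],(v-K[1,2])/K[1,1],np.ones(u.shape)],-1)@T[:3,:3].T
    t=(z-T[2,3])/r[...,2];return T[:2,3]+r[...,:2]*t[...,None]
def fitcoup(d,c0=(513,-143)):
    im=d['img'];P=world(d);V=im.max(2);hsv=cv2.cvtColor(im,cv2.COLOR_BGR2HSV)
    xy=plane_xy(d,85);near=np.hypot(*(xy-c0).transpose(2,0,1))<48
    p=xy[near]; lab=((V>110)&(P[...,2]>80))[near].astype(float)
    def model(x):
        dx=p-x[:2];r=np.hypot(*dx.T);a=np.arctan2(dx[:,1],dx[:,0])-x[2]
        da=np.abs((a+np.pi/3)%(2*np.pi/3)-np.pi/3)
        s=lambda q:1/(1+np.exp(-q/0.7))
        return s(36-r)*s(r-18)*s((np.radians(26)-da)*r)
    f=lambda x:((model(x)-lab)**2).sum()
    R=DE(f,[(c0[0]-12,c0[0]+12),(c0[1]-12,c0[1]+12),(-np.pi/3,np.pi/3)],seed=1,tol=1e-6)
    H,S,VV=[hsv[...,i] for i in range(3)]
    xp=plane_xy(d,64);rr=np.hypot(*(xp-R.x[:2]).transpose(2,0,1))
    m=(H>20)&(H<35)&(S>100)&(rr>38)&(rr<66)
    pp=xp[m]-R.x[:2];pa=np.arctan2(*pp.mean(0)[::-1])
    xg=plane_xy(d,54);rg=np.hypot(*(xg-R.x[:2]).transpose(2,0,1));g=(H>45)&(H<85)&(S>90)&(rg>55)&(rg<95)
    pg=(xg[g]-R.x[:2]);ag=np.arctan2(pg[:,1],pg[:,0])
    print('coupling c',R.x[:2].round(1),'jaw deg mod120',np.degrees(R.x[2]).round(1),'cost',round(R.fun,1),lab.sum(),'pointer deg',np.degrees(pa).round(1),m.sum(),np.hypot(*pp.T).max().round(1) if m.any() else '','green',np.degrees([ag.mean(),ag.min(),ag.max()]).round(1))
    return R.x
def fithandle(d,c0=(478,162)):
    P=world(d);Z=P[...,2]
    xy=P[...,:2];near=(np.hypot(*(xy-c0).transpose(2,0,1))<75)&(Z>78)&(Z<95)
    c,s,a=cv2.minAreaRect(xy[near].astype(np.float32))
    xh=plane_xy(d,36);hsv=cv2.cvtColor(d['img'],cv2.COLOR_BGR2HSV)
    nh=(np.hypot(*(xh-c0).transpose(2,0,1))<50)&(np.abs(Z-36)<4)
    pts=xh[nh].astype(np.float32);cc,rad=cv2.minEnclosingCircle(pts)
    print('bar',np.round(c,1),np.round(s,1),round(a,2),'z',np.nanmedian(Z[near]).round(1),'hub',np.round(cc,1),round(rad,1))
E
python3 - <<'E'
from fit import *
for n in('scene','top'):
    d=dict(np.load(f'pics/{n}0.npz'));print(n);fitcoup(d);fithandle(d)
E
```

```text
scene
coupling c [ 512.8 -143. ] jaw deg mod120 -53.0 cost 16.2 259.0 pointer deg 67.5 36 60.2 green [ 8.1 -2.  19. ]
bar [479.7 162. ] [120.   18.5] 1.39 z 85.4 hub [481.2 161.7] 38.7
top
coupling c [ 511.  -141.9] jaw deg mod120 -52.9 cost 26.9 276.0 pointer deg 66.9 31 60.1 green [ 8.  -3.1 19.8]
bar [476.5 163.3] [118.7  18.3] 1.71 z 85.3 hub [477.3 163. ] 37.0
```

```bash
cat > mv.py <<'E'
from h import *
from scipy.spatial.transform import Rotation as R
import sys
# python3 mv.py x y z yawdeg grip_cm nrows [startrow step mm limit]
def plan(x,y,z,yaw,g,vmax=40,wmax=6.5):
    s=read_state();p=s['eef_pos'];Rm=R.from_euler('xyz',s['tool_rot'])
    Rt=R.from_euler('xyz',[np.pi,0,np.radians(yaw)])
    d=Rm.inv().apply(np.array([x,y,z])-p)/10;w=(Rm.inv()*Rt).as_rotvec()
    n=max(1,int(np.ceil(max(np.linalg.norm(d)*10/vmax,np.degrees(np.linalg.norm(w))/wmax))))
    print('at',p.round(1),np.degrees(s['tool_rot']).round(2),'F',s['force'].round(1),'w',s['width'].round(1),'t',s['clock'])
    print('n',n,'total',d.round(2),w.round(3))
    for k in range(1,min(n,5)+1):
        f=k/n
        print([float(q) for q in np.r_[(d*f).round(2),(w*f).round(3)]]+[g])
if __name__=='__main__':
    a=[float(q) for q in sys.argv[1:]];plan(*a)
E
python3 mv.py 420 -400 215 1.5 8.5
```

```text
Traceback (most recent call last):
  File "mv.py", line 16, in <module>
    a=[float(q) for q in sys.argv[1:]];plan(*a)
                                       ~~~~^^^^
  File "mv.py", line 10, in plan
    print('at',p.round(1),np.degrees(s['tool_rot']).round(2),'F',s['force'].round(1),'w',s['width'].round(1),'t',s['clock'])
                                                                                         ^^^^^^^^^^^^^^^^
AttributeError: 'float' object has no attribute 'round'
```

```bash
sed -i "s/s\['width'\].round(1)/round(s['width'],1)/" mv.py; python3 mv.py 420 -400 215 1.5 8.5
```

```text
at [ 291.7 -580.2  204.7] [-179.9     0.     26.69] F [ 0.9 -0.1  0. ] w 85.6 t 0.1
n 6 total [ 19.56 -10.34  -1.02] [-0.002  0.     0.44 ]
[3.26, -1.72, -0.17, -0.0, 0.0, 0.073, 8.5]
[6.52, -3.45, -0.34, -0.001, 0.0, 0.147, 8.5]
[9.78, -5.17, -0.51, -0.001, 0.0, 0.22, 8.5]
[13.04, -6.89, -0.68, -0.001, 0.0, 0.293, 8.5]
[16.3, -8.61, -0.85, -0.001, 0.0, 0.366, 8.5]
```

Call:
carry_out(
  series=[
    [[3.3, -1.7, -0.2, 0, 0, 0.07, 8.5], [6.5, -3.5, -0.3, 0, 0, 0.15, 8.5], [9.8, -5.2, -0.5, 0, 0, 0.22, 8.5], [13.0, -6.9, -0.7, 0, 0, 0.29, 8.5], [16.3, -8.6, -0.9, 0, 0, 0.37, 8.5]],
  ],
)

```text
clock: 0.52
eef_pos: [399.3, -429.1, 214.2]
tool_rot: [-3.141, 0.001, 0.092]
force: [1.0, 0.5, 0.4]
width: 85.0
```

```bash
python3 mv.py 480 -150 225 1.5 8.5
```

```text
at [ 399.3 -429.1  214.2] [-1.7995e+02  3.0000e-02  5.2500e+00] F [1.  0.5 0.4] w 85.0 t 0.5167
n 8 total [ 10.59 -27.05  -1.07] [-0.001  0.001  0.065]
[1.32, -3.38, -0.13, -0.0, 0.0, 0.008, 8.5]
[2.65, -6.76, -0.27, -0.0, 0.0, 0.016, 8.5]
[3.97, -10.14, -0.4, -0.0, 0.0, 0.025, 8.5]
[5.3, -13.53, -0.53, -0.0, 0.0, 0.033, 8.5]
[6.62, -16.91, -0.67, -0.001, 0.0, 0.041, 8.5]
```

Call:
carry_out(
  series=[
    [[1.5, -3.8, -0.2, 0, 0, 0.01, 8.5], [3.0, -7.6, -0.3, 0, 0, 0.03, 8.5], [4.5, -11.4, -0.4, 0, 0, 0.04, 8.5], [6.0, -15.2, -0.6, 0, 0, 0.05, 8.5], [7.4, -18.9, -0.8, 0, 0, 0.065, 8.5]],
  ],
)

```text
clock: 0.93
eef_pos: [454.6, -233.1, 222.3]
tool_rot: [-3.141, 0.0, 0.031]
force: [1.0, 0.5, 0.5]
width: 84.9
```

Call:
carry_out(
  series=[
    [[0.5, -3.9, 0, 0, 0, 0, 8.5], [1.0, -7.8, 0, 0, 0, 0, 8.5], [1.4, -11.7, 0, 0, 0, 0, 8.5], [1.9, -15.6, 0, 0, 0, 0, 8.5], [2.3, -19.5, 0, 0, 0, 0, 8.5]],
  ],
)

```text
clock: 1.35
eef_pos: [471.3, -37.9, 222.4]
tool_rot: [-3.142, 0.0, 0.031]
force: [0.9, 0.2, 0.1]
width: 85.5
```

```bash
python3 mv.py 478.2 162.5 180 1.5 8.5
```

```text
at [471.3 -37.9 222.4] [-1.80e+02  1.00e-02  1.77e+00] F [0.9 0.2 0.1] w 85.5 t 1.35
n 6 total [  1.31 -20.01   4.24] [-0.     0.     0.005]
[0.22, -3.34, 0.71, -0.0, 0.0, 0.001, 8.5]
[0.44, -6.67, 1.41, -0.0, 0.0, 0.002, 8.5]
[0.66, -10.01, 2.12, -0.0, 0.0, 0.002, 8.5]
[0.87, -13.34, 2.83, -0.0, 0.0, 0.003, 8.5]
[1.09, -16.68, 3.54, -0.0, 0.0, 0.004, 8.5]
```

Call:
carry_out(
  series=[
    [[0.3, -4.0, 0.5, 0, 0, 0, 8.5], [0.5, -8.0, 1.0, 0, 0, 0, 8.5], [0.8, -12.0, 2.0, 0, 0, 0, 8.5], [1.0, -16.0, 3.0, 0, 0, 0, 8.5], [1.3, -20.0, 3.8, 0, 0, 0.005, 8.5]],
  ],
)

```text
clock: 1.77
eef_pos: [477.5, 162.2, 183.8]
tool_rot: [3.141, 0.001, 0.026]
force: [1.4, -0.8, -0.6]
width: 84.7
```

```bash
python3 mv.py 478.2 162.5 115 1.5 8.5; python3 - <<'E'
from fit import *
for n in('scene','top'):
    d=grab(n,n+'1')
E
```

```text
at [477.5 162.2 183.8] [1.7998e+02 5.0000e-02 1.4800e+00] F [ 1.4 -0.8 -0.6] w 84.7 t 1.7667
n 2 total [ 0.07 -0.03  6.88] [ 0.     0.001 -0.   ]
[0.04, -0.02, 3.44, 0.0, 0.0, -0.0, 8.5]
[0.07, -0.03, 6.88, 0.0, 0.001, -0.0, 8.5]
```

View pics/scene1.png

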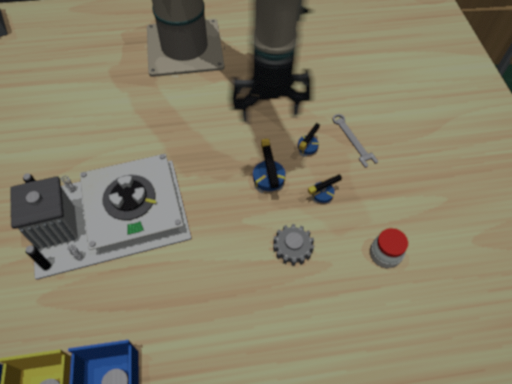

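View pics/top1.png

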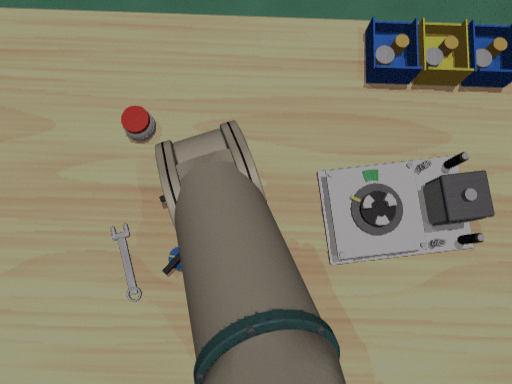

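The open fingers show at (240,105) and (305,105) in the scene view, either side of the bar, so I'm descending.

Call:
carry_out(
  series=[
    [[0.05, 0, 3, 0, 0, 0, 8.5], [0.07, 0, 6, 0, 0, 0, 8.5], [0.07, 0, 9, 0, 0, 0, 8.5], [0.07, 0, 11.5, 0, 0, 0, 8.5], [0.07, 0, 12.7, 0, 0, 0, 8.5]],
  ],
)

```text
clock: 2.28
eef_pos: [477.1, 159.2, 54.6]
tool_rot: [3.14, 0.005, 0.026]
force: [-0.2, -0.3, 0.3]
width: 85.0
```

```bash
python3 mv.py 478.2 162.5 56 1.5 8.5;python3 - <<'E'
from h import *
d=grab('scene','scene2');cv2.imwrite('pics/s2z.png',cv2.resize(d['img'][80:220,200:340],None,fx=4,fy=4))
E
```

```text
at [477.1 159.2  54.6] [179.89   0.26   1.47] F [-0.2 -0.3  0.3] w 85.0 t 2.2833
n 1 total [ 0.12 -0.32 -0.14] [ 0.002  0.005 -0.   ]
[0.12, -0.32, -0.14, 0.002, 0.005, -0.0, 8.5]
```

View pics/s2z.png

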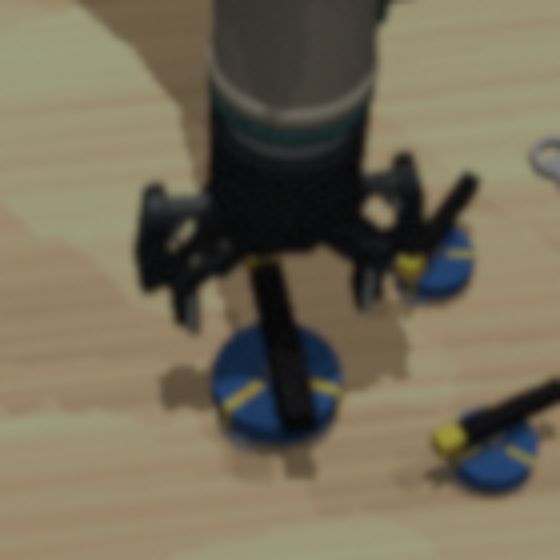

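The fingers stand either side of the bar, with tips near (190,320) and (365,305) in the crop. I'll correct the 3 mm drift and close.

Call:
carry_out(
  series=[
    [[0.12, -0.3, -0.14, 0, 0.005, 0, 8.5], [0.12, -0.3, -0.14, 0, 0.005, 0, 6], [0.12, -0.3, -0.14, 0, 0.005, 0, 4], [0.12, -0.3, -0.14, 0, 0.005, 0, 2], [0.12, -0.3, -0.14, 0, 0.005, 0, 1]],
  ],
)

```text
clock: 2.75
eef_pos: [480.9, 163.7, 60.0]
tool_rot: [-3.141, -0.007, 0.026]
force: [-0.5, 0.1, -0.4]
width: 38.2
```

Call:
carry_out(
  series=[
    [[0, 0, 0, 0, 0, 0, 0.5], [0, 0, 0, 0, 0, 0, 0.5], [0, 0, 0, 0, 0, 0, 0.5], [0, 0, 0, 0, 0, 0, 0.5]],
  ],
)

```text
clock: 3.08
eef_pos: [480.7, 162.7, 59.5]
tool_rot: [3.141, -0.006, 0.025]
force: [-0.8, -2.8, 5.9]
width: 13.0
```

```bash
python3 mv.py 478.2 162.5 56 1.5 0.5
```

```text
at [480.7 162.7  59.5] [179.96  -0.34   1.43] F [-0.8 -2.8  5.9] w 13.0 t 3.0833
n 1 total [-0.25  0.01  0.35] [ 0.001 -0.006 -0.001]
[-0.25, 0.01, 0.35, 0.001, -0.006, -0.001, 0.5]
```

Call:
carry_out(
  series=[
    [[0, 0, 0, 0, 0, 0, 0.5], [0, 0, 0, 0, 0, 0, 0.5]],
  ],
)

```text
clock: 3.25
eef_pos: [480.8, 162.6, 59.5]
tool_rot: [3.141, -0.006, 0.025]
force: [-1.1, -2.7, 6.0]
width: 13.4
```

```bash
python3 - <<'E'
from h import *
s=read_state();print(s['width'],s['force'],s['eef_pos'])
d=grab('scene','scene3');cv2.imwrite('pics/s3z.png',cv2.resize(d['img'][100:200,220:320],None,fx=6,fy=6,interpolation=cv2.INTER_CUBIC))
E
```

```text
13.387482083373817 [-1.05256053 -2.72797982  5.97437983] [480.77095723 162.64335548  59.49450042]
```

View pics/s3z.png

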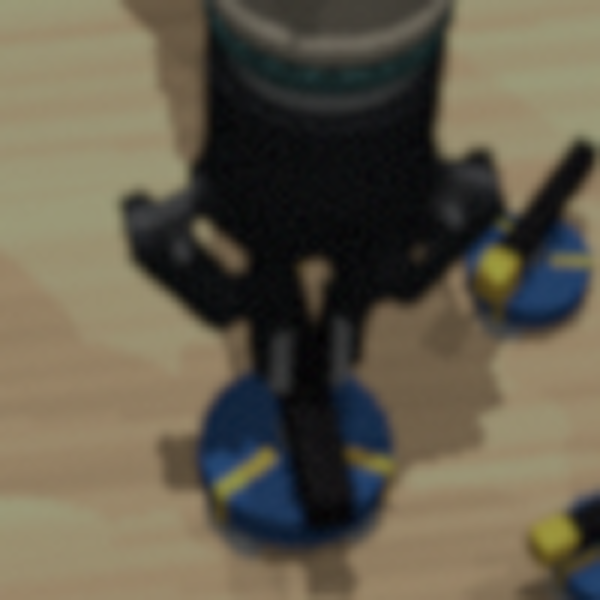

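The fingers hold the bar near its middle (crop ~(310,370)). Lifting to check the grip.

Call:
carry_out(
  series=[
    [[0, 0, -1, 0, 0, 0, 0.5], [0, 0, -3, 0, 0, 0, 0.5], [0, 0, -6, 0, 0, 0, 0.5], [0, 0, -9, 0, 0, 0, 0.5], [0, 0, -12, 0, 0, 0, 0.5]],
  ],
)

```text
clock: 3.72
eef_pos: [478.2, 163.4, 179.8]
tool_rot: [3.141, -0.003, 0.026]
force: [0.5, 0.4, -5.9]
width: 12.2
```

Call:
carry_out(
  series=[
    [[0, 0, -1, 0, 0, 0, 0.5], [0, 0, -2, 0, 0, 0, 0.5], [0, 0, -2, 0, 0, 0, 0.5]],
  ],
)

```text
clock: 3.97
eef_pos: [479.9, 164.1, 200.8]
tool_rot: [-3.14, -0.008, 0.026]
force: [-0.1, 0.7, -5.6]
width: 13.1
```

```bash
python3 - <<'E'
from h import *
s=read_state();print(s['width'],s['force'],s['eef_pos'])
d=grab('scene','scene4');cv2.imwrite('pics/s4z.png',cv2.resize(d['img'][60:180,210:330],None,fx=5,fy=5,interpolation=cv2.INTER_CUBIC))
E
python3 mv.py 512 -50 205 35 0.5
```

```text
13.12318942491047 [-0.11158262  0.67114035 -5.60735534] [479.9150868  164.11192941 200.8498314 ]
at [479.3 163.8 199.6] [-179.96   -0.33    1.51] F [-0.6  1.4 -5.4] w 12.4 t 4.0167
n 6 total [ 2.71 21.46 -0.54] [ 0.001 -0.006 -0.585]
[0.45, 3.58, -0.09, 0.0, -0.001, -0.097, 0.5]
[0.9, 7.15, -0.18, 0.0, -0.002, -0.195, 0.5]
[1.35, 10.73, -0.27, 0.0, -0.003, -0.292, 0.5]
[1.8, 14.31, -0.36, 0.001, -0.004, -0.39, 0.5]
[2.26, 17.88, -0.45, 0.001, -0.005, -0.487, 0.5]
```

View pics/s4z.png

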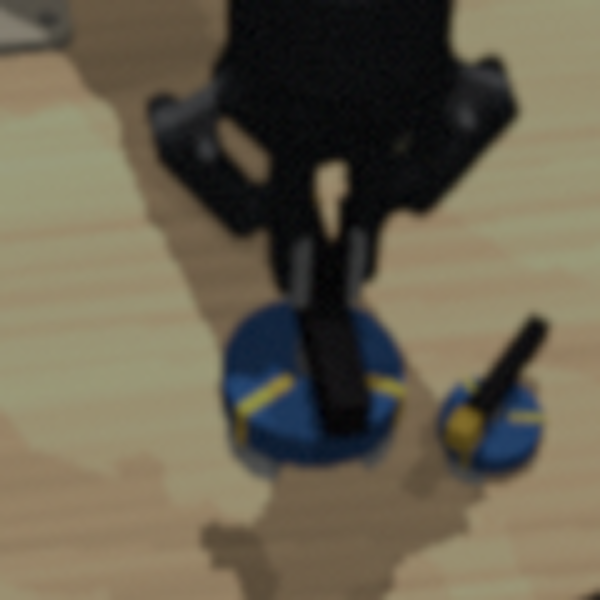

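Call:
carry_out(
  series=[
    [[0.45, 3.6, 0, 0, -0.001, -0.1, 0.5], [0.9, 7.2, 0, 0, -0.002, -0.2, 0.5], [1.35, 10.8, 0, 0, -0.003, -0.3, 0.5], [1.8, 14.4, 0, 0, -0.004, -0.4, 0.5], [2.3, 18, 0, 0, -0.005, -0.5, 0.5]],
  ],
)

```text
clock: 4.43
eef_pos: [506.8, -17.2, 198.5]
tool_rot: [3.141, 0.001, 0.531]
force: [0.8, 0.2, -0.3]
width: 4.5
```

```bash
python3 mv.py 512 -142.5 185 67.1 0.5
```

```text
at [506.8 -17.2 198.5] [1.7997e+02 6.0000e-02 3.0450e+01] F [ 0.8  0.2 -0.3] w 4.5 t 4.4333
n 6 total [-5.9  11.07  1.36] [ 0.     0.001 -0.64 ]
[-0.98, 1.84, 0.23, 0.0, 0.0, -0.107, 0.5]
[-1.97, 3.69, 0.45, 0.0, 0.0, -0.213, 0.5]
[-2.95, 5.53, 0.68, 0.0, 0.001, -0.32, 0.5]
[-3.93, 7.38, 0.91, 0.0, 0.001, -0.426, 0.5]
[-4.91, 9.22, 1.14, 0.0, 0.001, -0.533, 0.5]
```

Width 4.5 mm and no load: the handle slipped out. Looking.

```bash
python3 - <<'E'
from h import *
d=grab('scene','scene5');d=grab('top','top5')
E
```

```text
(no output)
```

View pics/scene5.png

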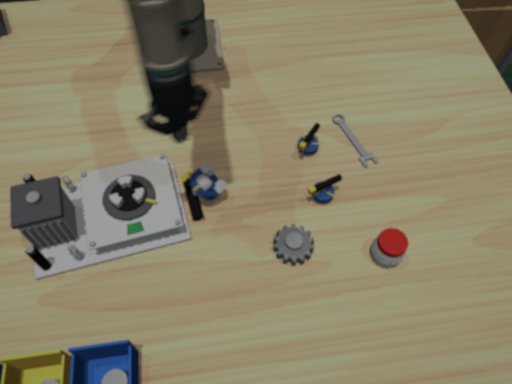

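View pics/top5.png

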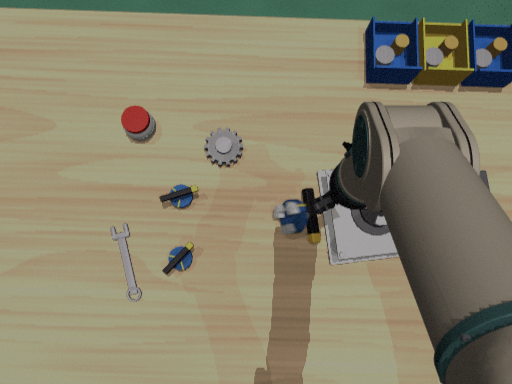

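The handle has toppled by the drive's +y edge, at about (200,187) in scene and (295,215) in top. I'll move the arm clear and measure how it lies.

Call:
carry_out(
  series=[
    [[0, 0, -2, 0, 0, 0, 0.5], [-1.5, 2.0, -4, 0, 0, 0, 2], [-3, 5, -5, 0, 0, 0, 4], [-4.5, 8, -6, 0, 0, 0, 6], [-6.5, 11, -6, 0, 0, 0, 8.5]],
  ],
)

```text
clock: 4.95
eef_pos: [508.1, -143.8, 260.9]
tool_rot: [3.138, -0.003, 0.528]
force: [0.8, -0.3, -0.4]
width: 53.2
```

Call:
carry_out(
  series=[
    [[-2, 3, 0, 0, 0, 0, 8.5], [-4, 6, 0, 0, 0, 0, 8.5], [-5, 9, 0, 0, 0, 0, 8.5], [-5, 9, 0, 0, 0, 0, 8.5]],
  ],
)

```text
clock: 5.28
eef_pos: [507.3, -254.3, 258.7]
tool_rot: [3.136, 0.003, 0.516]
force: [-0.2, -0.5, 0.3]
width: 84.9
```

```bash
python3 - <<'E'
from h import *
s=read_state();print(s['clock'],s['width'],s['force'],s['eef_pos'])
d=grab('scene','scene6');cv2.imwrite('pics/s6z.png',cv2.resize(d['img'][140:240,100:260],None,fx=5,fy=5,interpolation=cv2.INTER_CUBIC))
d=grab('top','top6');cv2.imwrite('pics/t6z.png',cv2.resize(d['img'][160:270,240:400],None,fx=5,fy=5,interpolation=cv2.INTER_CUBIC))
E
```

```text
5.2833 84.94710980972079 [-0.21008687 -0.48965878  0.28839249] [ 507.3153071  -254.34016068  258.72625928]
```

View pics/s6z.png

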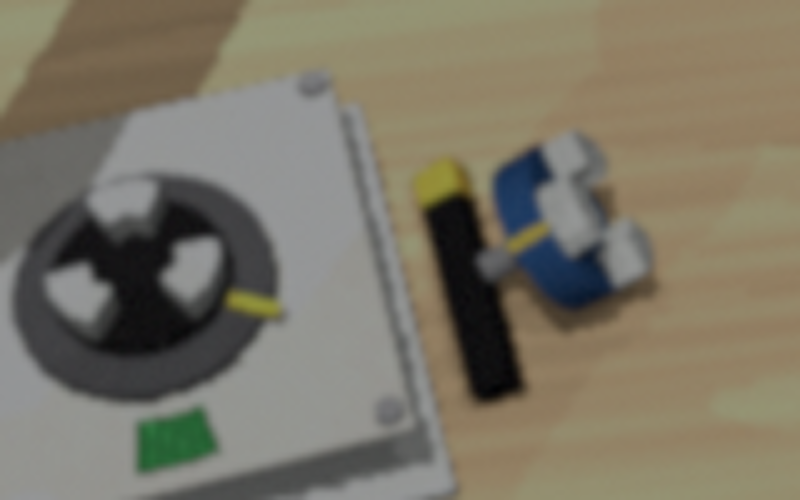

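View pics/t6z.png

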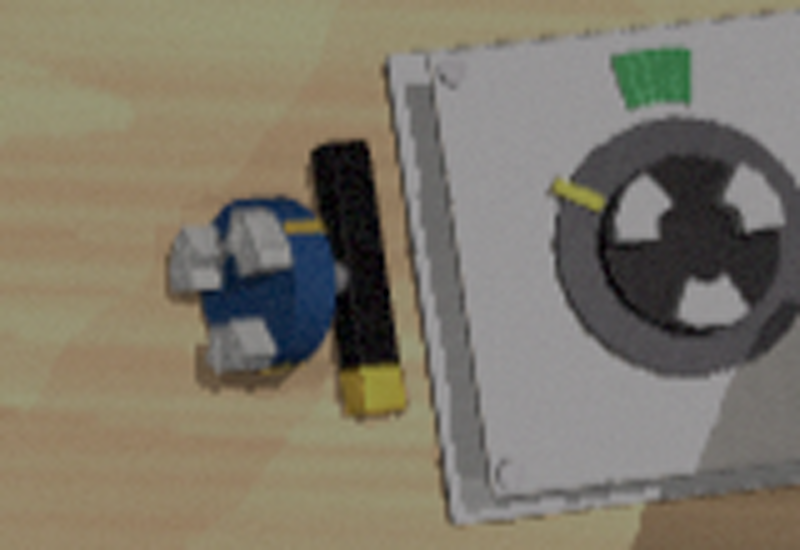

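```bash
python3 - <<'E'
from h import *
from scipy.optimize import minimize
for n,roi in(('scene',(165,222,180,232)),('top',(185,245,272,322))):
    d=dict(np.load(f'pics/{n}6.npz'));P=world(d);im=d['img']
    r=(slice(roi[0],roi[1]),slice(roi[2],roi[3]))
    p=P[r].reshape(-1,3);c=im[r].reshape(-1,3);hsv=cv2.cvtColor(im,cv2.COLOR_BGR2HSV)[r].reshape(-1,3)
    ok=~np.isnan(p[:,0])&(p[:,2]>5);
    inb=(p[:,1]>-45)
    dark=ok&inb&(c.max(1)<50);yel=ok&inb&(hsv[:,0]>20)&(hsv[:,0]<35)&(hsv[:,1]>150)&(p[:,2]<35)
    blue=ok&(hsv[:,0]>100)&(hsv[:,0]<130)&(hsv[:,1]>130)
    white=ok&inb&(hsv[:,1]<60)&(c.max(1)>90)
    for nm,m in(('bar',dark|yel),('yel',yel),('blue',blue),('white',white)):
        q=p[m];print(n,nm,len(q),q.mean(0).round(1),'min',q.min(0).round(1),'max',q.max(0).round(1))
    q=p[dark|yel][:,:2].astype(np.float32);print(cv2.minAreaRect(q))
    chassis=P[150:250,318:330] if n=='top' else None
E
```

```text
scene bar 451 [509.3  -7.9  21.9] min [444.6 -28.2   9.1] max [562.1  49.   42.1]
scene yel 58 [455.2 -18.2  22. ] min [444.6 -28.2  16.6] max [464.9  -7.6  28.1]
scene blue 214 [512.4  26.1  56.2] min [469.8   8.6  28.3] max [532.6  49.3  73.5]
scene white 499 [505.9  23.7  43.9] min [456.6 -43.3   6. ] max [585.   71.6  81.1]
((499.24554443359375, 11.126441955566406), (118.15061950683594, 65.76199340820312), 8.615342140197754)
top bar 608 [496.7  -7.8  21.1] min [439.3 -30.1   9.8] max [558.5  57.6  55.3]
top yel 114 [451.6 -16.3  20.2] min [439.3 -30.1  11.3] max [537.5   3.5  27.6]
top blue 399 [488.6  25.5  53.5] min [459.7 -18.4  12.6] max [539.7  55.8  75.1]
top white 390 [496.5  42.1  47.9] min [453.3 -33.1   6.6] max [567.5  71.9  80.1]
((494.1943054199219, 17.48263931274414), (119.1913833618164, 80.97949981689453), 8.705605506896973)
```

```bash
cat > icp.py <<'E'
from h import *
from scipy.optimize import least_squares
from scipy.spatial.transform import Rotation as R
def sdf(q):
    x,y,z=q.T;r=np.hypot(x,y)
    def cyl(rad,z0,z1):
        a=r-rad;b=np.abs(z-(z0+z1)/2)-(z1-z0)/2
        return np.minimum(np.maximum(a,b),0)+np.hypot(np.maximum(a,0),np.maximum(b,0))
    hub=cyl(37,16,36);stem=cyl(7,36,64)
    e=np.stack([np.abs(x)-60,np.abs(y)-9,np.abs(z-75)-11],1)
    bar=np.minimum(e.max(1),0)+np.linalg.norm(np.maximum(e,0),axis=1)
    da=(np.arctan2(y,x)+np.pi/3)%(2*np.pi/3)-np.pi/3
    f=(np.abs(da)-np.radians(26));dang=np.sin(np.clip(f,-1.5,1.5))*r
    e=np.stack([r-36,18-r,dang,np.abs(z-8)-8],1)
    jaw=np.minimum(e.max(1),0)+np.linalg.norm(np.maximum(e,0),axis=1)
    return np.min([hub,stem,bar,jaw],0)
def fit(p,x0,verbose=1):
    best=None
    def f(x): return sdf((R.from_rotvec(x[3:]).inv()).apply(p-x[:3]))
    for k in range(8):
        xs=np.array(x0,float)
        if k: xs=xs+np.random.default_rng(k).normal(0,[6,6,6,.15,.15,.15])
        r=least_squares(f,xs,loss='soft_l1',f_scale=2)
        if best is None or r.cost<best.cost:best=r
    x=best.x;M=R.from_rotvec(x[3:]).as_matrix();e=np.abs(f(x))
    if verbose: print('n',len(p),'med|e|',np.median(e).round(2),'p90',np.percentile(e,90).round(2),'origin',x[:3].round(1),'grip',(x[:3]+75*M[:,2]).round(1),'xax',M[:,0].round(3),'zax',M[:,2].round(3))
    return x,M
E
python3 - <<'E'
from icp import *
A=[]
for n in('scene','top'):
    d=dict(np.load(f'pics/{n}6.npz'));P=world(d).reshape(-1,3)
    P=P[~np.isnan(P[:,0])];m=(P[:,0]>430)&(P[:,0]<580)&(P[:,1]<85)&(P[:,2]>4)
    m&=P[:,1]>-38+.14*(P[:,0]-510) ;p=P[m];A.append(p)
    M0=np.stack([[-1,-.1,0],[0,-.485,.875],[0,-.875,-.485]],1)
    if np.linalg.det(M0)<0:M0[:,1]*=-1
    u,_,v=np.linalg.svd(M0);x0=np.r_[497,50,50,R.from_matrix(u@v).as_rotvec()]
    fit(p,x0)
E
```

```text
n 1334 med|e| 0.75 p90 2.2 origin [490.7  53.7  49. ] grip [500.3 -11.3  12.9] xax [-0.989 -0.146  0.   ] zax [ 0.128 -0.867 -0.482]
n 1615 med|e| 0.83 p90 2.5 origin [489.3  54.5  48.3] grip [498.8 -10.6  12.3] xax [-0.989 -0.145  0.   ] zax [ 0.127 -0.868 -0.48 ]
```

The model fit has about 0.8 mm residual in both views. The grip point is at (499.5,-11,12.6) and the hub centre at (493,31.5,36), with jaws tilted 29° up. I'll grip across the hub, carry it to free space, then stand it up.

```bash
python3 mv.py 493 31.5 200 98.4 8.5
```

```text
at [ 507.7 -247.1  258.4] [-1.800e+02  5.000e-02  2.996e+01] F [ 0.1  0.7 -0.3] w 84.8 t 5.3833
n 11 total [ 12.64 -24.87   5.83] [-1.000e-03  1.000e-03 -1.195e+00]
[1.15, -2.26, 0.53, -0.0, 0.0, -0.109, 8.5]
[2.3, -4.52, 1.06, -0.0, 0.0, -0.217, 8.5]
[3.45, -6.78, 1.59, -0.0, 0.0, -0.326, 8.5]
[4.6, -9.04, 2.12, -0.0, 0.0, -0.434, 8.5]
[5.75, -11.31, 2.65, -0.0, 0.0, -0.543, 8.5]
```

Call:
carry_out(
  series=[
    [[1.2, -2.3, 0.5, 0, 0, -0.11, 8.5], [2.4, -4.6, 1, 0, 0, -0.22, 8.5], [3.5, -7, 1.5, 0, 0, -0.33, 8.5], [4.6, -9.3, 2, 0, 0, -0.44, 8.5], [5.8, -11.5, 2.5, 0, 0, -0.55, 8.5]],
  ],
)

```text
clock: 5.8
eef_pos: [499.7, -114.2, 233.8]
tool_rot: [-3.141, 0.0, 1.084]
force: [0.5, -0.7, -0.4]
width: 84.8
```

```bash
python3 mv.py 493 31.5 190 98.4 8.5
```

```text
at [ 499.7 -114.2  233.8] [-1.7997e+02  1.0000e-02  6.2110e+01] F [ 0.5 -0.7 -0.4] w 84.8 t 5.8
n 6 total [12.56 -7.41  4.38] [-0.001  0.    -0.633]
[2.09, -1.23, 0.73, -0.0, 0.0, -0.106, 8.5]
[4.19, -2.47, 1.46, -0.0, 0.0, -0.211, 8.5]
[6.28, -3.7, 2.19, -0.0, 0.0, -0.317, 8.5]
[8.38, -4.94, 2.92, -0.0, 0.0, -0.422, 8.5]
[10.47, -6.17, 3.65, -0.001, 0.0, -0.528, 8.5]
```

Call:
carry_out(
  series=[
    [[2.4, -1.4, 0.7, 0, 0, -0.12, 8.5], [4.9, -2.8, 1.5, 0, 0, -0.24, 8.5], [7.4, -4.2, 2.3, 0, 0, -0.36, 8.5], [10, -5.8, 3.2, 0, 0, -0.48, 8.5], [12.5, -7.4, 4, 0, 0, -0.6, 8.5]],
  ],
)

```text
clock: 6.22
eef_pos: [493.6, 30.8, 193.6]
tool_rot: [-3.141, 0.0, 1.684]
force: [0.8, -0.3, -0.4]
width: 85.1
```

Call:
carry_out(
  series=[
    [[0, 0, 0, 0, 0, -0.033, 8.5], [0, 0, 0, 0, 0, -0.033, 8.5]],
  ],
)

```text
clock: 6.38
eef_pos: [493.3, 31.3, 193.5]
tool_rot: [-3.14, -0.001, 1.717]
force: [0.3, -0.4, 0.7]
width: 85.2
```

```bash
python3 mv.py 493 31.5 100 98.4 8.5
```

```text
at [493.3  31.3 193.5] [-1.7992e+02 -4.0000e-02  9.8350e+01] F [ 0.3 -0.4  0.7] w 85.2 t 6.3833
n 3 total [ 0.02 -0.02  9.35] [-0.001 -0.001 -0.001]
[0.01, -0.01, 3.12, -0.0, -0.0, -0.0, 8.5]
[0.01, -0.01, 6.23, -0.001, -0.0, -0.001, 8.5]
[0.02, -0.02, 9.35, -0.001, -0.001, -0.001, 8.5]
```

Call:
carry_out(
  series=[
    [[0, 0, 3.5, 0, 0, 0, 8.54], [0, 0, 7, 0, 0, 0, 8.54], [0, 0, 9.5, 0, 0, 0, 8.54], [0, 0, 9.5, 0, 0, 0, 8.54]],
  ],
)

```text
clock: 6.72
eef_pos: [490.9, 26.5, 95.2]
tool_rot: [-3.133, 0.001, 1.708]
force: [-0.9, 0.1, -0.3]
width: 85.4
```

```bash
python3 mv.py 493 31.5 15 98.4 8.5; python3 - <<'E'
from h import *
d=grab('scene','scene7');cv2.imwrite('pics/s7z.png',cv2.resize(d['img'][100:220,150:270],None,fx=5,fy=5,interpolation=cv2.INTER_CUBIC))
E
```

```text
at [490.9  26.5  95.2] [-1.795e+02  7.000e-02  9.784e+01] F [-0.9  0.1 -0.3] w 85.4 t 6.7167
n 3 total [0.48 0.34 8.02] [-0.009  0.001 -0.01 ]
[0.16, 0.11, 2.67, -0.003, 0.0, -0.003, 8.5]
[0.32, 0.23, 5.35, -0.006, 0.001, -0.007, 8.5]
[0.48, 0.34, 8.02, -0.009, 0.001, -0.01, 8.5]
```

View pics/s7z.png

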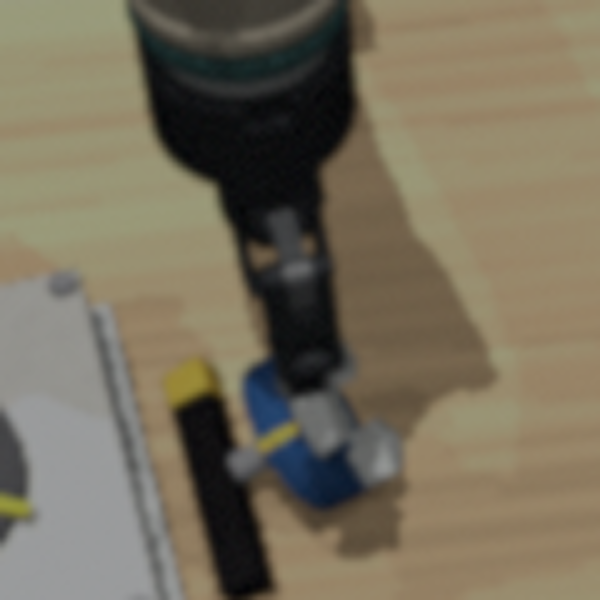

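Call:
carry_out(
  series=[
    [[0, 0, 0, 0, 0, 0, 8.54]],
  ],
)

```text
clock: 6.85
eef_pos: [495.1, 27.2, 99.7]
tool_rot: [3.141, 0.001, 1.708]
force: [-0.1, 0.2, 0.8]
width: 85.6
```

```bash
python3 mv.py 493 31.5 15 98.4 8.5
```

```text
at [495.1  27.2  99.7] [1.7997e+02 7.0000e-02 9.7870e+01] F [-0.1  0.2  0.8] w 85.6 t 6.85
n 3 total [ 0.46 -0.16  8.47] [ 0.     0.001 -0.009]
[0.15, -0.05, 2.82, 0.0, 0.0, -0.003, 8.5]
[0.31, -0.1, 5.65, 0.0, 0.001, -0.006, 8.5]
[0.46, -0.16, 8.47, 0.0, 0.001, -0.009, 8.5]
```

Call:
carry_out(
  series=[
    [[0.2, -0.1, 0.5, 0, 0, -0.005, 8.54], [0.4, -0.1, 1.5, 0, 0, -0.009, 8.54], [0.4, -0.1, 2, 0, 0, -0.009, 8.54], [0.4, -0.1, 2, 0, 0, -0.009, 8.54]],
  ],
)

```text
clock: 7.18
eef_pos: [492.7, 30.9, 78.4]
tool_rot: [-3.141, 0.001, 1.718]
force: [0.1, -0.1, -0.4]
width: 85.6
```

```bash
python3 mv.py 493 31.5 15 98.4 8.5
```

```text
at [492.7  30.9  78.4] [-1.7995e+02  7.0000e-02  9.8430e+01] F [ 0.1 -0.1 -0.4] w 85.6 t 7.1833
n 2 total [0.07 0.04 6.34] [-0.001  0.001  0.001]
[0.03, 0.02, 3.17, -0.0, 0.001, 0.0, 8.5]
[0.07, 0.04, 6.34, -0.001, 0.001, 0.001, 8.5]
```

Slow, settled motion tracks well, so I'll go down in small steps.

Call:
carry_out(
  series=[
    [[0, 0, 0.8, 0, 0, 0, 8.54], [0, 0, 1.8, 0, 0, 0, 8.54], [0, 0, 2.8, 0, 0, 0, 8.54], [0, 0, 3.5, 0, 0, 0, 8.54], [0, 0, 3.5, 0, 0, 0, 8.54]],
  ],
)

```text
clock: 7.6
eef_pos: [492.0, 30.6, 42.1]
tool_rot: [-3.138, 0.001, 1.718]
force: [0.7, -1.2, -0.9]
width: 86.0
```

```bash
python3 mv.py 493 31.5 15 98.4 8.5
```

```text
at [492.   30.6  42.1] [-1.7981e+02  7.0000e-02  9.8430e+01] F [ 0.7 -1.2 -0.9] w 86.0 t 7.6
n 1 total [0.08 0.13 2.71] [-0.003  0.001  0.   ]
[0.08, 0.13, 2.71, -0.003, 0.001, 0.0, 8.5]
```

Call:
carry_out(
  series=[
    [[0.05, 0.05, 0.8, 0, 0, 0, 8.54], [0.08, 0.05, 1.6, 0, 0, 0, 8.54], [0.08, 0.05, 2.4, 0, 0, 0, 8.54], [0.08, 0.05, 2.6, 0, 0, 0, 8.54], [0.08, 0.05, 2.6, 0, 0, 0, 8.54]],
  ],
)

```text
clock: 8.02
eef_pos: [493.0, 31.6, 17.1]
tool_rot: [-3.14, 0.001, 1.718]
force: [-0.9, -1.0, -0.0]
width: 85.5
```

```bash
python3 mv.py 493 31.5 15 98.4 8.5; python3 - <<'E'
from h import *
d=grab('scene','scene8');cv2.imwrite('pics/s8z.png',cv2.resize(d['img'][120:240,150:270],None,fx=5,fy=5,interpolation=cv2.INTER_CUBIC))
E
```

```text
at [493.   31.6  17.1] [-1.7991e+02  7.0000e-02  9.8430e+01] F [-0.9 -1.  -0. ] w 85.5 t 8.0167
n 1 total [-0.01 -0.    0.21] [-0.002  0.001  0.001]
[-0.01, -0.0, 0.21, -0.002, 0.001, 0.001, 8.5]
```

View pics/s8z.png

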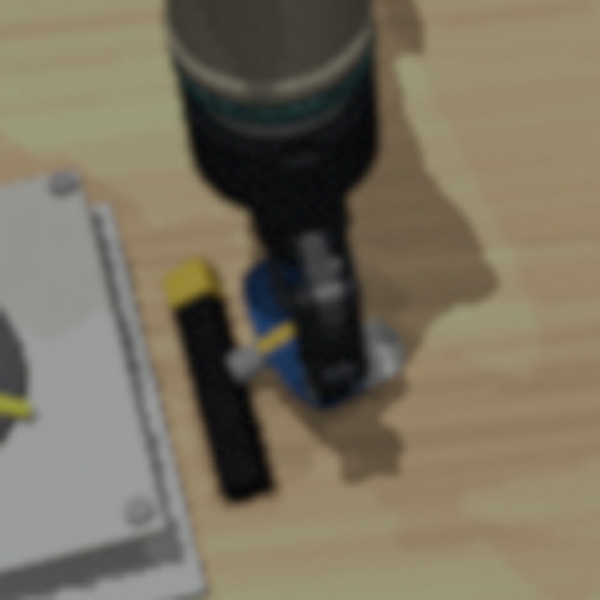

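The gripper straddles the hub cleanly (crop ~(335,340)) with no contact force. Closing to 0.

Call:
carry_out(
  series=[
    [[0, 0, 0, 0, 0, 0, 7], [0, 0, 0, 0, 0, 0, 5], [0, 0, 0, 0, 0, 0, 2], [0, 0, 0, 0, 0, 0, 0], [0, 0, 0, 0, 0, 0, 0]],
  ],
)

```text
clock: 8.48
eef_pos: [492.9, 31.8, 19.4]
tool_rot: [-3.141, 0.002, 1.718]
force: [-4.2, 0.8, 13.4]
width: 63.9
```

Call:
carry_out(
  series=[
    [[0, 0, 0, 0, 0, 0, 0], [0, 0, -0.3, 0, 0, 0, 0], [0, 0, -0.6, 0, 0, 0, 0], [0, 0, -1, 0, 0, 0, 0], [0, 0, -1.5, 0, 0, 0, 0]],
  ],
)

```text
clock: 8.9
eef_pos: [493.4, 31.5, 33.0]
tool_rot: [-3.141, 0.001, 1.718]
force: [0.2, -1.0, -4.8]
width: 62.9
```

Held (-4.8 N). I'll move gently away from the drive before turning.

Call:
carry_out(
  series=[
    [[0.3, 0, -0.4, 0, 0, 0, 0], [1, 0, -0.8, 0, 0, 0, 0], [2, 0, -1.2, 0, 0, 0, 0], [3.2, 0, -1.6, 0, 0, 0, 0], [4.5, 0, -2, 0, 0, 0, 0]],
  ],
)

```text
clock: 9.32
eef_pos: [486.8, 77.8, 53.3]
tool_rot: [3.141, 0.001, 1.718]
force: [-0.1, -0.1, -4.2]
width: 63.0
```

```bash
python3 mv.py 540 85 52 184.5 0; python3 - <<'E'
from h import *
d=grab('scene','scene9');cv2.imwrite('pics/s9z.png',cv2.resize(d['img'][120:240,170:290],None,fx=5,fy=5,interpolation=cv2.INTER_CUBIC))
E
```

```text
at [486.8  77.8  53.3] [1.7999e+02 4.0000e-02 9.8440e+01] F [-0.1 -0.1 -4.2] w 63.0 t 9.3167
n 14 total [-0.07  5.37  0.13] [-0.000e+00  1.000e-03 -1.502e+00]
[-0.0, 0.38, 0.01, -0.0, 0.0, -0.107, 0.0]
[-0.01, 0.77, 0.02, -0.0, 0.0, -0.215, 0.0]
[-0.01, 1.15, 0.03, -0.0, 0.0, -0.322, 0.0]
[-0.02, 1.54, 0.04, -0.0, 0.0, -0.429, 0.0]
[-0.02, 1.92, 0.05, -0.0, 0.0, -0.536, 0.0]
```

View pics/s9z.png

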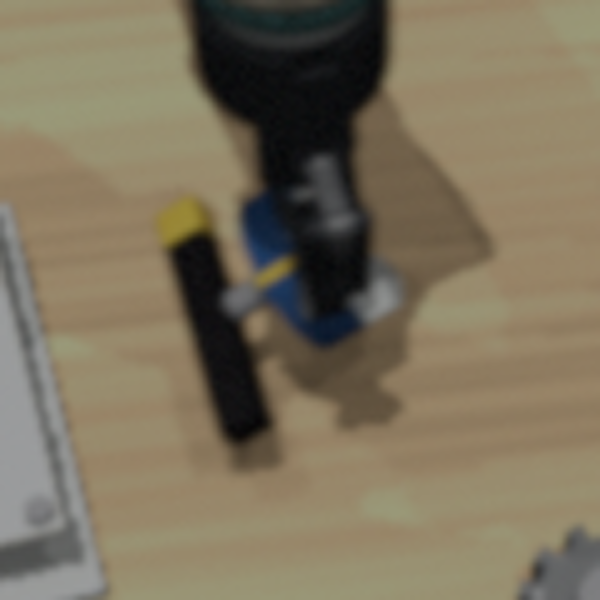

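The handle is held in the same attitude, clear of the bench. Now turning it.

Call:
carry_out(
  series=[
    [[0, 0.3, 0, 0, 0, -0.04, 0], [0, 0.7, 0, 0, 0, -0.11, 0], [0, 1.2, 0, 0, 0, -0.2, 0], [0, 1.6, 0, 0, 0, -0.29, 0], [0, 2, 0, 0, 0, -0.38, 0]],
  ],
)

```text
clock: 9.78
eef_pos: [506.8, 80.5, 53.1]
tool_rot: [-3.141, 0.001, 2.104]
force: [0.6, -0.8, -5.8]
width: 63.1
```

```bash
python3 mv.py 560 80 52 184.5 0
```

```text
at [506.8  80.5  53.1] [-1.7999e+02  5.0000e-02  1.2054e+02] F [ 0.6 -0.8 -5.8] w 63.1 t 9.7833
n 10 total [-2.74  4.56  0.11] [-1.000e-03  1.000e-03 -1.116e+00]
[-0.27, 0.46, 0.01, -0.0, 0.0, -0.112, 0.0]
[-0.55, 0.91, 0.02, -0.0, 0.0, -0.223, 0.0]
[-0.82, 1.37, 0.03, -0.0, 0.0, -0.335, 0.0]
[-1.1, 1.82, 0.04, -0.0, 0.0, -0.447, 0.0]
[-1.37, 2.28, 0.06, -0.0, 0.0, -0.558, 0.0]
```

Call:
carry_out(
  series=[
    [[-0.3, 0.5, 0, 0, 0, -0.11, 0], [-0.6, 0.9, 0, 0, 0, -0.22, 0], [-0.8, 1.4, 0, 0, 0, -0.33, 0], [-1.1, 1.8, 0, 0, 0, -0.44, 0], [-1.4, 2.3, 0, 0, 0, -0.55, 0]],
  ],
)

```text
clock: 10.2
eef_pos: [533.4, 79.5, 53.0]
tool_rot: [-3.14, 0.0, 2.655]
force: [-0.8, 0.2, -5.5]
width: 63.0
```

```bash
python3 mv.py 600 60 52 184.5 0
```

```text
at [533.4  79.5  53. ] [-1.7993e+02  2.0000e-02  1.5209e+02] F [-0.8  0.2 -5.5] w 63.0 t 10.2
n 5 total [-6.8   1.39  0.1 ] [-0.001 -0.    -0.566]
[-1.36, 0.28, 0.02, -0.0, -0.0, -0.113, 0.0]
[-2.72, 0.56, 0.04, -0.001, -0.0, -0.226, 0.0]
[-4.08, 0.83, 0.06, -0.001, -0.0, -0.339, 0.0]
[-5.44, 1.11, 0.08, -0.001, -0.0, -0.452, 0.0]
[-6.8, 1.39, 0.1, -0.001, -0.0, -0.566, 0.0]
```

Call:
carry_out(
  series=[
    [[-1.2, 0.3, 0, 0, 0, -0.11, 0], [-2.6, 0.6, 0, 0, 0, -0.22, 0], [-4, 0.8, 0, 0, 0, -0.34, 0], [-5.4, 1.1, 0, 0, 0, -0.45, 0], [-6.8, 1.4, 0, 0, 0, -0.56, 0]],
  ],
)

```text
clock: 10.62
eef_pos: [600.3, 59.2, 52.9]
tool_rot: [-3.14, -0.001, -3.069]
force: [-0.8, -0.5, -5.5]
width: 63.2
```

Call:
carry_out(
  series=[
    [[-0.4, 0, 0.8, 0, 0, 0, 0], [-0.7, 0, 1.6, 0, 0, 0, 0], [-0.7, 0, 2.2, 0, 0, 0, 0], [-0.7, 0, 2.8, 0, 0, 0, 0], [-0.7, 0, 3.1, 0, 0, 0, 0]],
  ],
)

```text
clock: 11.03
eef_pos: [605.0, 59.6, 20.6]
tool_rot: [-3.14, -0.003, -3.075]
force: [-3.3, 0.1, 0.4]
width: 63.3
```

```bash
python3 mv.py 607 60 20 184.5 0; python3 - <<'E'
from h import *
print(read_state()['qpos'].round(3).tolist())
d=grab('scene','scene10');cv2.imwrite('pics/s10z.png',cv2.resize(d['img'][120:270,170:320],None,fx=4,fy=4,interpolation=cv2.INTER_CUBIC))
E
```

```text
at [605.   59.6  20.6] [-179.9    -0.2  -176.19] F [-3.3  0.1  0.4] w 63.3 t 11.0333
n 1 total [-0.2   0.02  0.06] [-0.002 -0.003 -0.012]
[-0.2, 0.02, 0.06, -0.002, -0.003, -0.012, 0.0]
[0.225, 0.894, -0.622, 1.759, 0.739, 0.742, 0.846]
```

View pics/s10z.png

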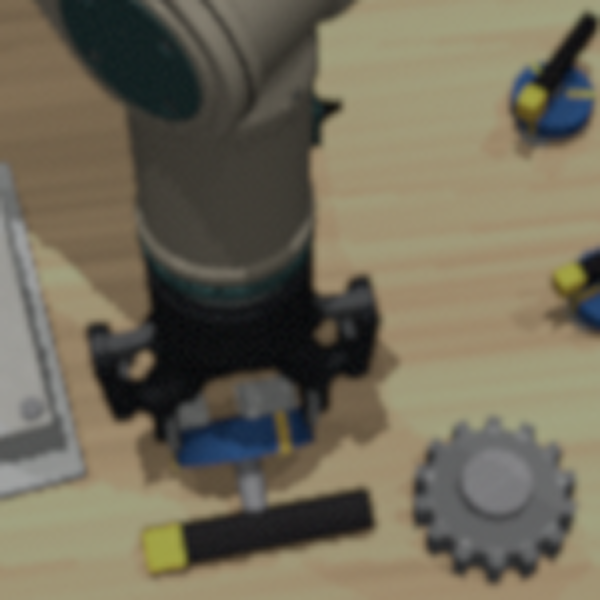

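The handle is back on the bench with its bar pointing outward, yellow end at crop (165,548). Releasing and rising.

Call:
carry_out(
  series=[
    [[0, 0, 0, 0, 0, 0, 7.5], [0, 0, 0, 0, 0, 0, 8.5], [0, 0, 0, 0, 0, 0, 8.5], [0, 0, -1.5, 0, 0, 0, 8.5], [0, 0, -4, 0, 0, 0, 8.5]],
  ],
)

```text
clock: 11.5
eef_pos: [605.8, 58.6, 61.5]
tool_rot: [-3.14, -0.003, -3.075]
force: [0.1, 0.4, 0.5]
width: 85.0
```

Call:
carry_out(
  series=[
    [[0, 0, -3.5, 0, 0, 0, 8.5], [0, 0, -7, 0, 0, 0, 8.5], [1, 0, -10, 0, 0, 0, 8.5], [3, 0, -12, 0, 0, 0.1, 8.5], [6, 0, -14, 0, 0, 0.2, 8.5]],
  ],
)

```text
clock: 11.92
eef_pos: [549.3, 56.1, 205.1]
tool_rot: [3.14, 0.006, 3.002]
force: [-0.1, 0.1, 1.0]
width: 85.3
```

```bash
python3 - <<'E'
from icp import *
s=read_state();print(s['clock'],s['eef_pos'].round(1),np.degrees(s['tool_rot']).round(1),s['qpos'].round(3).tolist(),s['width'])
d=grab('scene','scene11');grab('top','top11');cv2.imwrite('pics/s11z.png',cv2.resize(d['img'][100:280,150:330],None,fx=3,fy=3,interpolation=cv2.INTER_CUBIC))
P=world(d);p=P.reshape(-1,3);p=p[~np.isnan(p[:,0])]
c,sn=np.cos(.07),np.sin(.07)
m=(p[:,2]>4)&(p[:,2]<90)&(np.hypot(p[:,0]-615,p[:,1]-60)<85)&(p[:,1]<122);p=p[m]
M0=np.stack([[0.07,-1,0],[0,0,0],[.87,.07,-.485]],1);M0[:,1]=np.cross(M0[:,2],M0[:,0]);u,_,v=np.linalg.svd(M0)
print(np.linalg.det(u@v))
fit(p,np.r_[585,60,49,R.from_matrix(u@v).as_rotvec()])
E
```

```text
11.9167 [549.3  56.1 205.1] [179.9   0.3 172. ] [0.335, 0.58, -0.756, 1.786, 0.477, 0.962, 0.813] 85.33841728491389
1.0000000000000007
n 1301 med|e| 0.82 p90 2.35 origin [583.4  59.7  49. ] grip [649.2  62.5  13.2] xax [ 0.048 -0.999  0.01 ] zax [ 0.878  0.037 -0.477]
```

View pics/s11z.png

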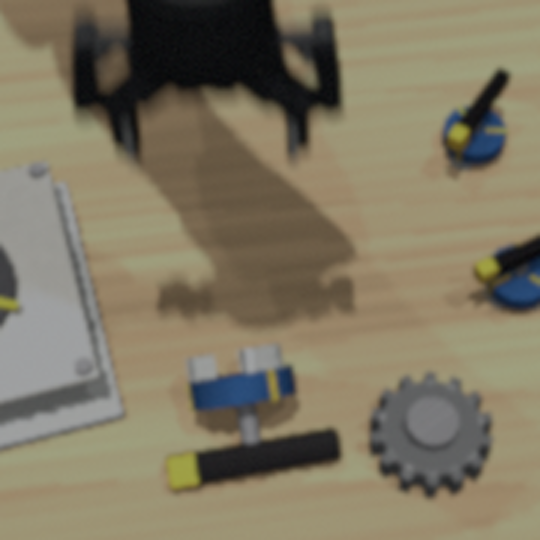

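The second fit puts the hub centre at (605.5,61,36.3) and the grip point at (649,62.5,13). Plan: grip the hub again with the tool tilted 40° inward, then swing it outward about 60° so the handle comes upright.

```bash
cat > mt.py <<'E'
from h import *
from scipy.spatial.transform import Rotation as R
import sys
# x y z  psi(az of outward dir, deg) tilt(deg, + = tool points outward) grip nrows
def plan(x,y,z,psi,T,g,n):
    s=read_state();p=s['eef_pos'];Rm=R.from_euler('xyz',s['tool_rot'])
    t=np.radians(T)
    Rt=R.from_euler('z',psi,degrees=True)*R.from_matrix(np.stack([[-np.cos(t),0,-np.sin(t)],[0,1,0],[np.sin(t),0,-np.cos(t)]],1))
    d=Rm.inv().apply(np.array([x,y,z])-p)/10;w=(Rm.inv()*Rt).as_rotvec();n=int(n)
    a=Rm.as_matrix()[:,2];o=np.array([np.cos(np.radians(psi)),np.sin(np.radians(psi)),0])
    print('at',p.round(1),'tilt',np.degrees(np.arctan2(a@o,-a[2])).round(1),'side',np.degrees(np.arcsin(a@np.array([-o[1],o[0],0]))).round(1),'F',s['force'].round(1),'w',round(s['width'],1),'t',s['clock'],'q',s['qpos'].round(2).tolist())
    print('total',d.round(2),w.round(3),'mm',(np.linalg.norm(d)*10).round(0),'deg',np.degrees(np.linalg.norm(w)).round(1))
    for k in range(1,min(n,5)+1):
        f=k/n; print([float(q) for q in np.r_[(d*f).round(2),(w*f).round(3)]]+[g])
plan(*[float(q) for q in sys.argv[1:]])
E
python3 mt.py 676 61 122 2.6 -40 8.5 7
```

```text
at [545.5  56.1 206.8] tilt 0.3 side -0.2 F [0.7 1.2 0.2] w 84.9 t 12.0167 q [0.34, 0.57, -0.76, 1.79, 0.48, 0.96, 0.81]
total [-12.83   2.25   8.54] [ 0.06   0.701 -0.173] mm 156.0 deg 41.5
[-1.83, 0.32, 1.22, 0.009, 0.1, -0.025, 8.5]
[-3.66, 0.64, 2.44, 0.017, 0.2, -0.049, 8.5]
[-5.5, 0.96, 3.66, 0.026, 0.3, -0.074, 8.5]
[-7.33, 1.28, 4.88, 0.034, 0.401, -0.099, 8.5]
[-9.16, 1.61, 6.1, 0.043, 0.501, -0.123, 8.5]
```

Call:
carry_out(
  series=[
    [[-2, 0.3, 0.8, 0.01, 0.1, -0.02, 8.5], [-4, 0.7, 1.6, 0.02, 0.2, -0.05, 8.5], [-6, 1, 2.4, 0.03, 0.3, -0.07, 8.5], [-8, 1.3, 3.4, 0.035, 0.4, -0.1, 8.5], [-10, 1.7, 4.6, 0.045, 0.5, -0.125, 8.5]],
  ],
)

```text
clock: 12.43
eef_pos: [648.5, 57.2, 158.5]
tool_rot: [-3.127, -0.488, 3.127]
force: [1.9, 0.9, 0.4]
width: 84.8
```

```bash
python3 mt.py 676 61 122 2.6 -40 8.5 3
```

```text
at [648.5  57.2 158.5] tilt -28.0 side 0.8 F [1.9 0.9 0.4] w 84.8 t 12.4333 q [0.14, 1.08, -0.69, 0.94, 0.43, 1.75, 1.14]
total [-4.14  0.45  1.93] [ 0.019  0.21  -0.051] mm 46.0 deg 12.4
[-1.38, 0.15, 0.64, 0.006, 0.07, -0.017, 8.5]
[-2.76, 0.3, 1.29, 0.013, 0.14, -0.034, 8.5]
[-4.14, 0.45, 1.93, 0.019, 0.21, -0.051, 8.5]
```

```bash
python3 mt.py 645 61.2 95 2.6 -35 8.5 5
```

```text
at [648.5  57.2 158.5] tilt -28.0 side 0.8 F [1.9 0.9 0.4] w 84.8 t 12.4333 q [0.14, 1.08, -0.69, 0.94, 0.43, 1.75, 1.14]
total [-2.67  0.48  5.77] [ 0.017  0.122 -0.052] mm 64.0 deg 7.7
[-0.53, 0.1, 1.15, 0.003, 0.024, -0.01, 8.5]
[-1.07, 0.19, 2.31, 0.007, 0.049, -0.021, 8.5]
[-1.6, 0.29, 3.46, 0.01, 0.073, -0.031, 8.5]
[-2.13, 0.38, 4.62, 0.013, 0.098, -0.041, 8.5]
[-2.67, 0.48, 5.77, 0.017, 0.122, -0.052, 8.5]
```

Call:
carry_out(
  series=[
    [[-0.6, 0.1, 1.2, 0, 0.025, -0.01, 8.5], [-1.1, 0.2, 2.3, 0.01, 0.05, -0.02, 8.5], [-1.7, 0.3, 3.5, 0.01, 0.08, -0.03, 8.5], [-2.4, 0.4, 4.7, 0.015, 0.1, -0.04, 8.5], [-2.7, 0.5, 5.6, 0.017, 0.122, -0.05, 8.5]],
  ],
)

```text
clock: 12.85
eef_pos: [644.3, 62.9, 94.4]
tool_rot: [-3.14, -0.611, -3.097]
force: [0.2, -0.1, 0.6]
width: 84.8
```

```bash
python3 mt.py 593 61 18 2.6 -35 8.5 9;python3 - <<'E'
from h import *
d=grab('scene','scene12');cv2.imwrite('pics/s12z.png',cv2.resize(d['img'][140:290,160:310],None,fx=4,fy=4,interpolation=cv2.INTER_CUBIC))
E
```

```text
at [644.3  62.9  94.4] tilt -35.0 side -0.1 F [ 0.2 -0.1  0.6] w 84.8 t 12.85 q [0.09, 1.22, -0.67, 0.82, 0.45, 1.84, 1.21]
total [-0.18  0.06  9.2 ] [-0.001  0.    -0.   ] mm 92.0 deg 0.1
[-0.02, 0.01, 1.02, -0.0, 0.0, -0.0, 8.5]
[-0.04, 0.01, 2.04, -0.0, 0.0, -0.0, 8.5]
[-0.06, 0.02, 3.07, -0.0, 0.0, -0.0, 8.5]
[-0.08, 0.03, 4.09, -0.001, 0.0, -0.0, 8.5]
[-0.1, 0.03, 5.11, -0.001, 0.0, -0.0, 8.5]
```

View pics/s12z.png

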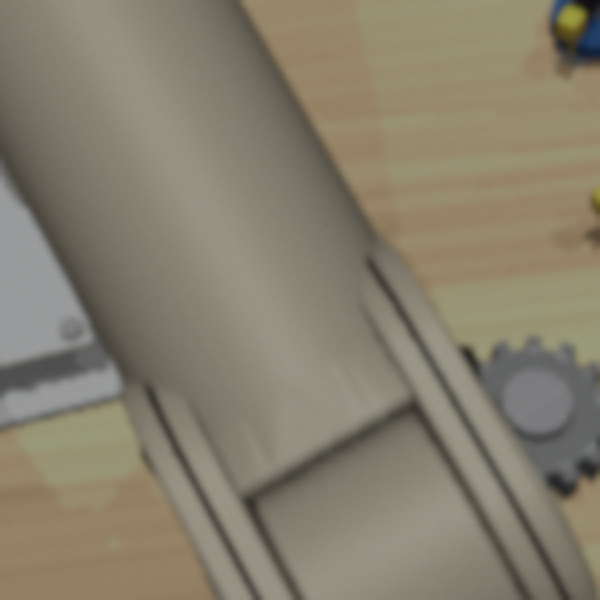

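The arm hides the handle in this view. Tracking is exact, so I'll approach along the tool axis and watch the force.

Call:
carry_out(
  series=[
    [[0, 0, 0.8, 0, 0, 0, 8.54], [0, 0, 2, 0, 0, 0, 8.54], [-0.1, 0, 3.2, 0, 0, 0, 8.54], [-0.1, 0, 4.4, 0, 0, 0, 8.54], [-0.1, 0, 5.4, 0, 0, 0, 8.54]],
  ],
)

```text
clock: 13.32
eef_pos: [614.1, 61.1, 51.3]
tool_rot: [-3.139, -0.608, -3.098]
force: [-0.9, -0.8, -0.0]
width: 85.5
```

```bash
python3 mt.py 593 61 18.5 2.6 -35 8.5 5
```

```text
at [614.1  61.1  51.3] tilt -34.8 side -0.1 F [-0.9 -0.8 -0. ] w 85.5 t 13.3167 q [0.12, 1.22, -0.67, 0.98, 0.46, 1.7, 1.17]
total [-0.15  0.1   3.89] [-0.002  0.003 -0.001] mm 39.0 deg 0.2
[-0.03, 0.02, 0.78, -0.0, 0.001, -0.0, 8.5]
[-0.06, 0.04, 1.56, -0.001, 0.001, -0.001, 8.5]
[-0.09, 0.06, 2.34, -0.001, 0.002, -0.001, 8.5]
[-0.12, 0.08, 3.12, -0.001, 0.002, -0.001, 8.5]
[-0.15, 0.1, 3.89, -0.002, 0.003, -0.001, 8.5]
```

```bash
python3 mt.py 592 61 21.5 2.6 -43 8.5 5
```

```text
at [614.1  61.1  51.3] tilt -34.8 side -0.1 F [-0.9 -0.8 -0. ] w 85.5 t 13.3167 q [0.12, 1.22, -0.67, 0.98, 0.46, 1.7, 1.17]
total [0.11 0.1  3.7 ] [-0.001  0.142 -0.002] mm 37.0 deg 8.2
[0.02, 0.02, 0.74, -0.0, 0.028, -0.0, 8.5]
[0.04, 0.04, 1.48, -0.001, 0.057, -0.001, 8.5]
[0.06, 0.06, 2.22, -0.001, 0.085, -0.001, 8.5]
[0.08, 0.08, 2.96, -0.001, 0.114, -0.001, 8.5]
[0.11, 0.1, 3.7, -0.001, 0.142, -0.002, 8.5]
```

Call:
carry_out(
  series=[
    [[0, 0, 0.8, 0, 0.03, 0, 8.54], [0, 0, 1.6, 0, 0.06, 0, 8.54], [0.1, 0.1, 2.4, 0, 0.09, 0, 8.54], [0.1, 0.1, 3.1, 0, 0.12, 0, 8.54], [0.1, 0.1, 3.7, 0, 0.14, 0, 8.54]],
  ],
)

```text
clock: 13.73
eef_pos: [591.7, 61.4, 19.6]
tool_rot: [-3.138, -0.753, -3.099]
force: [1.1, 0.3, -1.0]
width: 85.7
```

```bash
python3 mt.py 592 61 21.5 2.6 -43 8.5 2
```

```text
at [591.7  61.4  19.6] tilt -43.1 side -0.1 F [ 1.1  0.3 -1. ] w 85.7 t 13.7333 q [0.1, 1.33, -0.65, 0.88, 0.43, 1.82, 1.19]
total [ 0.11 -0.05 -0.15] [-0.002 -0.002 -0.002] mm 2.0 deg 0.2
[0.05, -0.02, -0.08, -0.001, -0.001, -0.001, 8.5]
[0.11, -0.05, -0.15, -0.002, -0.002, -0.002, 8.5]
```

Close and lift slightly.

Call:
carry_out(
  series=[
    [[0, 0, 0, 0, 0, 0, 7], [0, 0, 0, 0, 0, 0, 4], [0, 0, 0, 0, 0, 0, 0], [0, 0, 0, 0, 0, 0, 0], [0, 0, 0, 0, 0, 0, 0]],
  ],
)

```text
clock: 14.15
eef_pos: [592.5, 61.2, 20.7]
tool_rot: [-3.138, -0.748, -3.099]
force: [-0.1, -0.2, -5.1]
width: 65.6
```

Call:
carry_out(
  series=[
    [[0, 0, 0, 0, 0, 0, 0], [0, 0, -0.5, 0, 0, 0, 0], [-0.3, 0, -1.2, 0, 0, 0, 0], [-0.4, 0, -2, 0, 0, 0, 0], [-0.2, 0, -3, 0, 0, 0, 0]],
  ],
)

```text
clock: 14.57
eef_pos: [614.1, 62.2, 41.1]
tool_rot: [-3.138, -0.75, -3.099]
force: [-0.4, -0.5, -4.5]
width: 65.8
```

```bash
python3 mt.py 570 60 120 2.6 20 0 9
```

```text
at [614.1  62.2  41.1] tilt -43.0 side -0.1 F [-0.4 -0.5 -4.5] w 65.8 t 14.5667 q [0.07, 1.33, -0.65, 0.77, 0.43, 1.9, 1.22]
total [ 8.61 -0.04 -2.76] [-3.000e-03 -1.099e+00 -1.000e-03] mm 90.0 deg 63.0
[0.96, -0.0, -0.31, -0.0, -0.122, -0.0, 0.0]
[1.91, -0.01, -0.61, -0.001, -0.244, -0.0, 0.0]
[2.87, -0.01, -0.92, -0.001, -0.366, -0.0, 0.0]
[3.83, -0.02, -1.23, -0.001, -0.488, -0.0, 0.0]
[4.78, -0.02, -1.53, -0.001, -0.61, -0.0, 0.0]
```

Call:
carry_out(
  series=[
    [[0.5, 0, -0.5, 0, -0.05, 0, 0], [1.4, 0, -1, 0, -0.14, 0, 0], [2.4, 0, -1.4, 0, -0.25, 0, 0], [3.4, 0, -1.8, 0, -0.36, 0, 0], [4.4, 0, -2.1, 0, -0.47, 0, 0]],
  ],
)

```text
clock: 14.98
eef_pos: [596.3, 61.5, 88.4]
tool_rot: [-3.139, -0.273, -3.098]
force: [1.3, -0.4, -3.9]
width: 65.7
```

```bash
python3 mt.py 580 60 125 2.6 20 0 5
```

```text
at [596.3  61.5  88.4] tilt -15.6 side -0.1 F [ 1.3 -0.4 -3.9] w 65.7 t 14.9833 q [0.23, 0.94, -0.72, 1.45, 0.52, 1.23, 1.03]
total [ 2.56 -0.09 -3.08] [-0.002 -0.622 -0.001] mm 40.0 deg 35.6
[0.51, -0.02, -0.62, -0.0, -0.124, -0.0, 0.0]
[1.03, -0.04, -1.23, -0.001, -0.249, -0.0, 0.0]
[1.54, -0.05, -1.85, -0.001, -0.373, -0.0, 0.0]
[2.05, -0.07, -2.47, -0.002, -0.498, -0.001, 0.0]
[2.56, -0.09, -3.08, -0.002, -0.622, -0.001, 0.0]
```

Call:
carry_out(
  series=[
    [[0.5, 0, -0.6, 0, -0.1, 0, 0], [1, 0, -1.2, 0, -0.21, 0, 0], [1.5, 0, -1.8, 0, -0.32, 0, 0], [2, 0, -2.5, 0, -0.43, 0, 0], [2.5, 0, -3.1, 0, -0.54, 0, 0]],
  ],
)

```text
clock: 15.4
eef_pos: [579.6, 60.2, 125.1]
tool_rot: [-3.14, 0.264, -3.098]
force: [3.6, -2.1, -4.7]
width: 65.8
```

```bash
python3 mt.py 600 60 115 2.6 50 0 6
```

```text
at [579.6  60.2 125.1] tilt 15.1 side -0.1 F [ 3.6 -2.1 -4.7] w 65.8 t 15.4 q [0.21, 0.59, -0.56, 2.05, 0.9, 0.45, 0.59]
total [-1.7  -0.11  1.51] [-0.003 -0.608 -0.001] mm 23.0 deg 34.9
[-0.28, -0.02, 0.25, -0.0, -0.101, -0.0, 0.0]
[-0.57, -0.04, 0.5, -0.001, -0.203, -0.0, 0.0]
[-0.85, -0.06, 0.75, -0.001, -0.304, -0.0, 0.0]
[-1.13, -0.07, 1.01, -0.002, -0.406, -0.001, 0.0]
[-1.42, -0.09, 1.26, -0.002, -0.507, -0.001, 0.0]
```

Tilt is +15° and wrist joint 6 is near its limit (0.45). Reaching farther out frees it, so I'll carry the handle outward while tilting.

```bash
python3 mt.py 780 68 150 4 40 0 9
```

```text
at [579.6  60.2 125.1] tilt 15.1 side -0.5 F [ 3.6 -2.1 -4.7] w 65.8 t 15.4 q [0.21, 0.59, -0.56, 2.05, 0.9, 0.45, 0.59]
total [-20.01  -0.1    2.84] [-0.014 -0.434 -0.023] mm 202.0 deg 24.9
[-2.22, -0.01, 0.32, -0.002, -0.048, -0.003, 0.0]
[-4.45, -0.02, 0.63, -0.003, -0.096, -0.005, 0.0]
[-6.67, -0.03, 0.95, -0.005, -0.145, -0.008, 0.0]
[-8.89, -0.04, 1.26, -0.006, -0.193, -0.01, 0.0]
[-11.11, -0.05, 1.58, -0.008, -0.241, -0.013, 0.0]
```

Call:
carry_out(
  series=[
    [[-1.2, 0, 0.2, 0, 0, 0, 0], [-3.2, 0, 0.4, 0, -0.02, 0, 0], [-5.6, 0, 0.7, 0, -0.06, 0, 0], [-8.2, 0, 1, 0, -0.11, 0, 0], [-10.8, 0, 1.4, 0, -0.16, -0.01, 0]],
  ],
)

```text
clock: 15.82
eef_pos: [688.9, 65.0, 138.5]
tool_rot: [-3.133, 0.422, -3.085]
force: [0.4, -0.6, -5.3]
width: 65.7
```

```bash
python3 mt.py 780 68 150 4 45 0 5
```

```text
at [688.9  65.  138.5] tilt 24.1 side -0.8 F [ 0.4 -0.6 -5.3] w 65.7 t 15.8167 q [0.13, 0.64, -0.44, 1.92, 1.04, 0.37, 0.51]
total [-8.79 -0.19  2.69] [-0.016 -0.364 -0.01 ] mm 92.0 deg 20.9
[-1.76, -0.04, 0.54, -0.003, -0.073, -0.002, 0.0]
[-3.51, -0.08, 1.08, -0.006, -0.146, -0.004, 0.0]
[-5.27, -0.12, 1.61, -0.01, -0.218, -0.006, 0.0]
[-7.03, -0.15, 2.15, -0.013, -0.291, -0.008, 0.0]
[-8.79, -0.19, 2.69, -0.016, -0.364, -0.01, 0.0]
```

Call:
carry_out(
  series=[
    [[-2, 0, 0.5, 0, -0.07, 0, 0], [-4.2, -0.1, 1.1, -0.005, -0.145, 0, 0], [-6.2, -0.1, 1.6, -0.01, -0.22, -0.005, 0], [-8, -0.1, 2.2, -0.01, -0.29, -0.01, 0], [-9, -0.2, 2.7, -0.016, -0.36, -0.01, 0]],
  ],
)

```text
clock: 16.23
eef_pos: [756.6, 60.3, 145.2]
tool_rot: [-3.109, 0.639, -3.07]
force: [-1.3, -1.3, -5.6]
width: 66.1
```

```bash
python3 mt.py 800 68 150 4 60 0 5;python3 - <<'E'
from h import *
d=grab('scene','scene13')
E
```

```text
at [756.6  60.3 145.2] tilt 36.6 side -1.8 F [-1.3 -1.3 -5.6] w 66.1 t 16.2333 q [0.08, 0.68, -0.37, 1.95, 1.94, 0.32, -0.36]
total [-3.81  0.53  2.21] [-0.031 -0.409  0.008] mm 44.0 deg 23.5
[-0.76, 0.11, 0.44, -0.006, -0.082, 0.002, 0.0]
[-1.52, 0.21, 0.89, -0.012, -0.163, 0.003, 0.0]
[-2.28, 0.32, 1.33, -0.019, -0.245, 0.005, 0.0]
[-3.04, 0.42, 1.77, -0.025, -0.327, 0.006, 0.0]
[-3.81, 0.53, 2.21, -0.031, -0.409, 0.008, 0.0]
```

View pics/scene13.png

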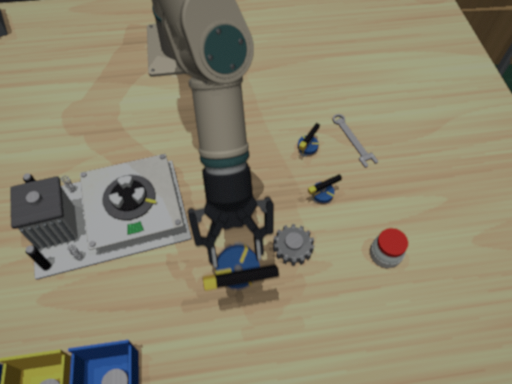

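The handle is held with its axis about 50° up, yellow end at (210,283), and the wrist is flipping over joint 5. I'll keep tilting.

Call:
carry_out(
  series=[
    [[-0.8, 0.1, 0.4, -0.006, -0.08, 0, 0], [-1.5, 0.2, 0.9, -0.012, -0.16, 0, 0], [-2, 0.3, 1.3, -0.02, -0.24, 0, 0], [-2.5, 0.4, 1.7, -0.025, -0.33, 0, 0], [-3, 0.5, 2.2, -0.03, -0.41, 0, 0]],
  ],
)

```text
clock: 16.7
eef_pos: [792.2, 65.2, 144.0]
tool_rot: [-3.133, 1.047, -3.063]
force: [-0.0, -0.5, -7.3]
width: 65.6
```

```bash
python3 mt.py 760 68 120 4 65 0 5
```

```text
at [792.2  65.2 144. ] tilt 60.0 side -0.1 F [-0.  -0.5 -7.3] w 65.6 t 16.7 q [0.33, 0.96, -0.73, 2.15, 2.74, 1.02, -0.86]
total [ 3.68  0.52 -1.56] [-0.001 -0.087  0.004] mm 40.0 deg 5.0
[0.74, 0.1, -0.31, -0.0, -0.017, 0.001, 0.0]
[1.47, 0.21, -0.63, -0.0, -0.035, 0.002, 0.0]
[2.21, 0.31, -0.94, -0.0, -0.052, 0.003, 0.0]
[2.94, 0.41, -1.25, -0.001, -0.07, 0.004, 0.0]
[3.68, 0.52, -1.56, -0.001, -0.087, 0.004, 0.0]
```

Tilt +60° is reached with the wrist flipped and joints free, so the handle axis is about 74° up. I'll tilt to 70° and start lowering.

```bash
python3 mt.py 760 66 80 4 70 0 7
```

```text
at [792.2  65.2 144. ] tilt 60.0 side -0.1 F [-0.  -0.5 -7.3] w 65.6 t 16.7 q [0.33, 0.96, -0.73, 2.15, 2.74, 1.02, -0.86]
total [7.15 0.34 0.43] [-0.001 -0.175  0.004] mm 72.0 deg 10.0
[1.02, 0.05, 0.06, -0.0, -0.025, 0.001, 0.0]
[2.04, 0.1, 0.12, -0.0, -0.05, 0.001, 0.0]
[3.06, 0.14, 0.18, -0.0, -0.075, 0.002, 0.0]
[4.08, 0.19, 0.24, -0.0, -0.1, 0.003, 0.0]
[5.11, 0.24, 0.3, -0.0, -0.125, 0.003, 0.0]
```

Call:
carry_out(
  series=[
    [[0.8, 0, 0, 0, -0.03, 0, 0], [2.2, 0.1, 0.1, 0, -0.07, 0, 0], [3.9, 0.2, 0.2, 0, -0.11, 0, 0], [5.6, 0.3, 0.3, 0, -0.15, 0, 0], [7, 0.3, 0.4, 0, -0.175, 0, 0]],
  ],
)

```text
clock: 17.12
eef_pos: [759.9, 65.0, 77.9]
tool_rot: [-3.113, 1.215, -3.044]
force: [0.6, -0.2, -5.5]
width: 65.8
```

```bash
python3 mt.py 755 66 30 4 70 0 5;python3 - <<'E'
from h import *
d=grab('scene','scene14');cv2.imwrite('pics/s14z.png',cv2.resize(d['img'][160:310,170:320],None,fx=4,fy=4,interpolation=cv2.INTER_CUBIC))
E
```

```text
at [759.9  65.   77.9] tilt 69.6 side -0.1 F [ 0.6 -0.2 -5.5] w 65.8 t 17.1167 q [0.3, 1.24, -0.66, 2.26, 3.03, 1.49, -0.93]
total [4.66 0.18 1.21] [-0.002 -0.007  0.01 ] mm 48.0 deg 0.7
[0.93, 0.04, 0.24, -0.0, -0.001, 0.002, 0.0]
[1.86, 0.07, 0.49, -0.001, -0.003, 0.004, 0.0]
[2.8, 0.11, 0.73, -0.001, -0.004, 0.006, 0.0]
[3.73, 0.14, 0.97, -0.002, -0.005, 0.008, 0.0]
[4.66, 0.18, 1.21, -0.002, -0.007, 0.01, 0.0]
```

View pics/s14z.png

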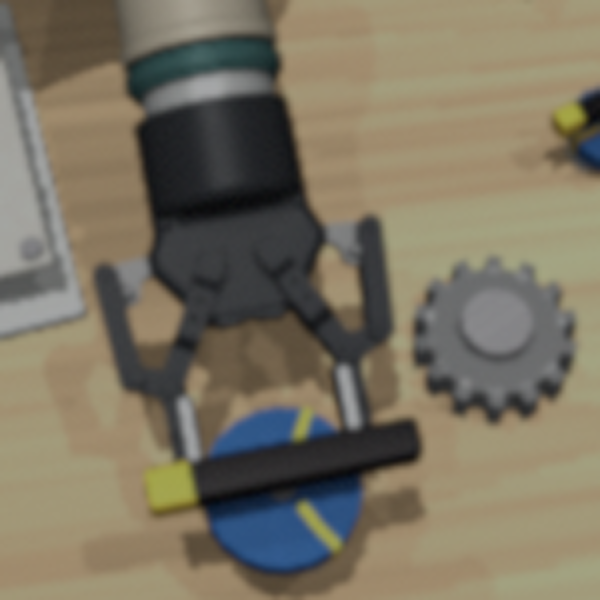

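The handle is nearly upright in the fingers, hub at crop (285,490) and yellow end at (170,485). Lowering slowly.

Call:
carry_out(
  series=[
    [[0.6, 0, 0.3, 0, 0, 0, 0], [1.5, 0, 0.9, 0, 0, 0, 0], [2.5, 0.1, 1.5, 0, 0, 0, 0], [3.5, 0.1, 2, 0, 0, 0, 0], [4.3, 0.1, 2.3, 0, 0, 0, 0]],
  ],
)

```text
clock: 17.58
eef_pos: [769.4, 68.0, 33.2]
tool_rot: [-3.123, 1.222, -3.051]
force: [-0.0, -0.3, -5.9]
width: 65.6
```

```bash
python3 mt.py 775 66 22 4 70 0 5
```

```text
at [769.4  68.   33.2] tilt 70.0 side 0.1 F [-0.  -0.3 -5.9] w 65.6 t 17.5833 q [0.29, 1.33, -0.63, 2.19, 3.09, 1.51, -0.93]
total [ 0.87 -0.23  0.9 ] [0.001 0.    0.007] mm 13.0 deg 0.4
[0.17, -0.05, 0.18, 0.0, 0.0, 0.001, 0.0]
[0.35, -0.09, 0.36, 0.0, 0.0, 0.003, 0.0]
[0.52, -0.14, 0.54, 0.001, 0.0, 0.004, 0.0]
[0.7, -0.18, 0.72, 0.001, 0.0, 0.006, 0.0]
[0.87, -0.23, 0.9, 0.001, 0.0, 0.007, 0.0]
```

Call:
carry_out(
  series=[
    [[0.25, 0, 0.1, 0, 0, 0, 0], [0.5, 0, 0.2, 0, 0, 0, 0], [0.7, 0, 0.25, 0, 0, 0, 0], [0.9, 0, 0.32, 0, 0, 0, 0], [0.9, 0, 0.32, 0, 0, 0, 0]],
  ],
)

```text
clock: 18.0
eef_pos: [768.3, 68.7, 24.7]
tool_rot: [-3.128, 1.222, -3.054]
force: [-0.3, -0.0, -2.8]
width: 65.4
```

Call:
carry_out(
  series=[
    [[0.15, 0, 0.05, 0, 0, 0, 0], [0.3, 0, 0.1, 0, 0, 0, 0], [0.4, 0, 0.15, 0, 0, 0, 0], [0.4, 0, 0.15, 0, 0, 0, 0]],
  ],
)

```text
clock: 18.33
eef_pos: [768.5, 68.9, 21.3]
tool_rot: [-3.129, 1.224, -3.054]
force: [-4.9, -0.8, 2.0]
width: 65.7
```

```bash
python3 - <<'E'
from icp import *
s=read_state();print(s['clock'],s['eef_pos'].round(1),s['force'].round(1))
d=grab('scene','scene15');cv2.imwrite('pics/s15z.png',cv2.resize(d['img'][180:310,180:310],None,fx=4,fy=4,interpolation=cv2.INTER_CUBIC))
hsv=cv2.cvtColor(d['img'],cv2.COLOR_BGR2HSV)
P=world(d);p=P.reshape(-1,3);m=~np.isnan(p[:,0])
m&=(p[:,2]>4)&(p[:,2]<100)&(p[:,0]>745)&(p[:,0]<800)&(np.abs(p[:,1]-66)<70);p=p[m]
fit(p,np.r_[748,66,0,R.from_euler('z',-86,degrees=True).as_rotvec()])
E
```

```text
18.3333 [768.5  68.9  21.3] [-4.9 -0.8  2. ]
n 1438 med|e| 0.7 p90 2.09 origin [748.7  67.1   1.3] grip [751.1  68.   76.3] xax [ 0.081 -0.997  0.01 ] zax [0.033 0.013 0.999]
```

View pics/s15z.png

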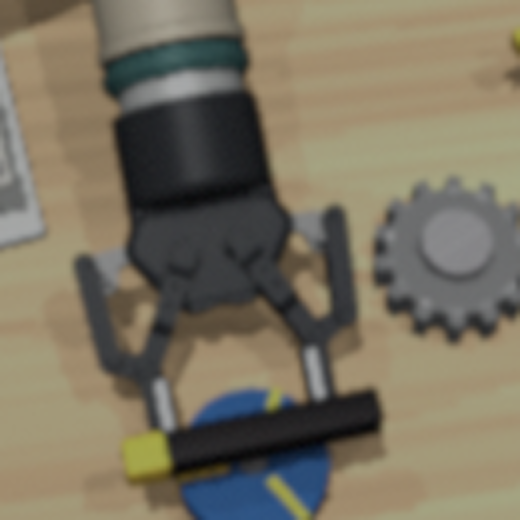

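The fit shows the handle upright to 2° with its origin at about (749,67,1). Releasing and backing straight out.

Call:
carry_out(
  series=[
    [[0, 0, 0, 0, 0, 0, 7.5], [0, 0, 0, 0, 0, 0, 8.5], [0, 0, 0, 0, 0, 0, 8.54], [0, 0, -1, 0, 0, 0, 8.54], [0, 0, -3, 0, 0, 0, 8.54]],
  ],
)

```text
clock: 18.8
eef_pos: [741.7, 65.8, 31.1]
tool_rot: [-3.125, 1.225, -3.054]
force: [-0.2, 0.7, 0.0]
width: 85.3
```

Call:
carry_out(
  series=[
    [[-0.5, 0, -3, 0, 0, 0, 8.54], [-1.5, 0, -6, 0, 0, 0, 8.54], [-4, 0, -9, 0, 0.1, 0, 8.54], [-7, 0, -11, 0, 0.2, 0, 8.54], [-10, 0, -12, 0, 0.3, 0, 8.54]],
  ],
)

```text
clock: 19.22
eef_pos: [666.2, 59.5, 123.0]
tool_rot: [-3.13, 0.972, -3.059]
force: [3.2, -1.4, 0.9]
width: 85.5
```

```bash
python3 - <<'E'
from icp import *
s=read_state();print(s['clock'],s['eef_pos'].round(1),s['tool_rot'].round(2),s['qpos'].round(2),s['force'].round(1))
for n in('scene','top'):
    d=grab(n,n+'16')
    P=world(d);p=P.reshape(-1,3);m=~np.isnan(p[:,0])
    m&=(p[:,2]>4)&(p[:,2]<100)&(np.hypot(p[:,0]-749,p[:,1]-67)<68);p=p[m]
    fit(p,np.r_[749,67,0,R.from_euler('z',-86,degrees=True).as_rotvec()])
E
```

```text
19.2167 [666.2  59.5 123. ] [-3.13  0.97 -3.06] [ 0.44  1.07 -0.99  2.44  2.62  1.33 -0.73] [ 3.2 -1.4  0.9]
n 1638 med|e| 0.72 p90 2.14 origin [7.477e+02 6.700e+01 2.000e-01] grip [747.7  67.1  75.2] xax [ 0.078 -0.997  0.001] zax [0.    0.001 1.   ]
n 1215 med|e| 0.81 p90 2.52 origin [ 7.462e+02  6.810e+01 -5.000e-01] grip [746.3  67.9  74.5] xax [ 0.074 -0.997 -0.003] zax [ 0.002 -0.003  1.   ]
```

View pics/scene16.png

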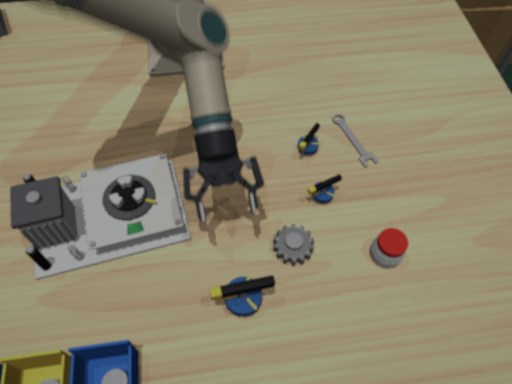

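The handle stands upright at (747,67.6), x axis at -85.7°, confirmed by both cameras. The clock reads 19.2 s. I'll bring the tool back to vertical.

```bash
python3 mt.py 745 66 175 4 25 8.5 5
```

```text
at [674.7  59.4 141. ] tilt 57.6 side -0.3 F [1.5 0.2 0.7] w 85.7 t 19.3167 q [0.44, 1.05, -1.0, 2.43, 2.63, 1.33, -0.73]
total [-6.66  0.1   4.13] [-0.009  0.568  0.012] mm 78.0 deg 32.6
[-1.33, 0.02, 0.83, -0.002, 0.114, 0.002, 8.5]
[-2.67, 0.04, 1.65, -0.004, 0.227, 0.005, 8.5]
[-4.0, 0.06, 2.48, -0.005, 0.341, 0.007, 8.5]
[-5.33, 0.08, 3.31, -0.007, 0.455, 0.009, 8.5]
[-6.66, 0.1, 4.13, -0.009, 0.568, 0.012, 8.5]
```

Call:
carry_out(
  series=[
    [[-2, 0, 0.8, 0, 0.11, 0, 8.5], [-4, 0, 1.6, 0, 0.22, 0, 8.5], [-6, 0, 2.4, 0, 0.33, 0, 8.5], [-8, 0, 3, 0, 0.44, 0, 8.5], [-9.5, 0, 3.6, 0, 0.55, 0, 8.5]],
  ],
)

```text
clock: 19.73
eef_pos: [724.0, 43.2, 158.2]
tool_rot: [-3.043, 0.621, -3.028]
force: [-0.7, -1.0, -0.9]
width: 84.8
```

```bash
python3 mt.py 747 67.5 190 4 0 8.5 5; python3 mv.py 747 67.5 190 94.3 8.5
```

```text
at [724.   43.2 158.2] tilt 35.8 side -4.2 F [-0.7 -1.  -0.9] w 84.8 t 19.7333 q [0.38, 0.75, -0.85, 2.01, 1.8, 0.66, -0.08]
total [-3.93  2.03 -1.3 ] [-0.082  0.623  0.012] mm 46.0 deg 36.0
[-0.79, 0.41, -0.26, -0.016, 0.125, 0.002, 8.5]
[-1.57, 0.81, -0.52, -0.033, 0.249, 0.005, 8.5]
[-2.36, 1.22, -0.78, -0.049, 0.374, 0.007, 8.5]
[-3.15, 1.62, -1.04, -0.065, 0.498, 0.009, 8.5]
[-3.93, 2.03, -1.3, -0.082, 0.623, 0.012, 8.5]
at [724.   43.2 158.2] [-174.36   35.6  -173.49] F [-0.7 -1.  -0.9] w 84.8 t 19.7333
n 15 total [-3.93  2.03 -1.3 ] [0.423 0.553 1.521]
[-0.26, 0.14, -0.09, 0.028, 0.037, 0.101, 8.5]
[-0.52, 0.27, -0.17, 0.056, 0.074, 0.203, 8.5]
[-0.79, 0.41, -0.26, 0.085, 0.111, 0.304, 8.5]
[-1.05, 0.54, -0.35, 0.113, 0.148, 0.406, 8.5]
[-1.31, 0.68, -0.43, 0.141, 0.184, 0.507, 8.5]
```

Call:
carry_out(
  series=[
    [[-0.8, 0.4, -0.4, -0.016, 0.12, 0, 8.5], [-1.6, 0.8, -0.8, -0.033, 0.24, 0, 8.5], [-2.4, 1.2, -1.2, -0.05, 0.36, 0, 8.5], [-3.2, 1.6, -1.5, -0.065, 0.48, 0, 8.5], [-4, 2, -1.8, -0.08, 0.6, 0.01, 8.5]],
  ],
)

```text
clock: 20.15
eef_pos: [739.7, 68.2, 191.7]
tool_rot: [-3.09, 0.233, -3.06]
force: [2.4, -0.7, -0.0]
width: 85.0
```

```bash
python3 mv.py 747 67.5 150 94.3 8.5; python3 -c "
from h import *
print(read_state()['qpos'].round(2))"
```

```text
at [739.7  68.2 191.7] [-177.05   13.33 -175.32] F [ 2.4 -0.7 -0. ] w 85.0 t 20.15
n 14 total [0.26 0.09 4.22] [0.143 0.222 1.563]
[0.02, 0.01, 0.3, 0.01, 0.016, 0.112, 8.5]
[0.04, 0.01, 0.6, 0.02, 0.032, 0.223, 8.5]
[0.06, 0.02, 0.91, 0.031, 0.048, 0.335, 8.5]
[0.07, 0.02, 1.21, 0.041, 0.064, 0.447, 8.5]
[0.09, 0.03, 1.51, 0.051, 0.079, 0.558, 8.5]
[ 0.33  0.83 -0.94  1.51  0.91  1.02  0.81]
```

Call:
carry_out(
  series=[
    [[0, 0, 0.3, 0.02, 0.06, 0.11, 8.5], [0.1, 0, 0.6, 0.03, 0.12, 0.22, 8.5], [0.1, 0, 0.9, 0.05, 0.18, 0.33, 8.5], [0.2, 0, 1.2, 0.07, 0.2, 0.44, 8.5], [0.2, 0.1, 1.5, 0.08, 0.21, 0.56, 8.5]],
  ],
)

```text
clock: 20.57
eef_pos: [744.0, 68.1, 174.7]
tool_rot: [-3.093, 0.051, 2.638]
force: [-1.0, -0.2, 0.3]
width: 85.1
```

```bash
python3 mv.py 747 67.5 150 94.3 8.5 40 6.9
```

```text
at [744.   68.1 174.7] [-177.2     2.91  151.17] F [-1.  -0.2  0.3] w 85.1 t 20.5667
n 9 total [-0.17  0.21  2.48] [-0.02   0.071  0.991]
[-0.02, 0.02, 0.28, -0.002, 0.008, 0.11, 8.5]
[-0.04, 0.05, 0.55, -0.004, 0.016, 0.22, 8.5]
[-0.06, 0.07, 0.83, -0.007, 0.024, 0.33, 8.5]
[-0.08, 0.09, 1.1, -0.009, 0.031, 0.44, 8.5]
[-0.09, 0.12, 1.38, -0.011, 0.039, 0.55, 8.5]
```

Call:
carry_out(
  series=[
    [[0, 0, 0.3, -0.01, 0.02, 0.12, 8.5], [0, 0.1, 0.6, -0.01, 0.03, 0.24, 8.5], [-0.1, 0.1, 0.9, -0.01, 0.04, 0.36, 8.5], [-0.1, 0.1, 1.2, -0.01, 0.05, 0.48, 8.5], [-0.1, 0.2, 1.5, -0.015, 0.06, 0.6, 8.5]],
  ],
)

```text
clock: 20.98
eef_pos: [745.6, 67.7, 160.0]
tool_rot: [-3.127, 0.009, 2.037]
force: [-0.4, 0.4, 0.4]
width: 84.9
```

```bash
python3 mv.py 747 67.5 140 94.3 8.5 40 6.9
```

```text
at [745.6  67.7 160. ] [-179.16    0.53  116.69] F [-0.4  0.4  0.4] w 84.9 t 20.9833
n 4 total [-0.06  0.15  2.  ] [-0.013  0.012  0.391]
[-0.02, 0.04, 0.5, -0.003, 0.003, 0.098, 8.5]
[-0.03, 0.07, 1.0, -0.006, 0.006, 0.195, 8.5]
[-0.05, 0.11, 1.5, -0.01, 0.009, 0.293, 8.5]
[-0.06, 0.15, 2.0, -0.013, 0.012, 0.391, 8.5]
```

Call:
carry_out(
  series=[
    [[0, 0, 0.6, 0, 0, 0.11, 8.5], [0, 0.1, 1.4, -0.01, 0.01, 0.22, 8.5], [0, 0.1, 2.2, -0.01, 0.01, 0.32, 8.5], [-0.06, 0.15, 3, -0.013, 0.012, 0.39, 8.5], [-0.06, 0.15, 3.5, -0.013, 0.012, 0.39, 8.5]],
  ],
)

```text
clock: 21.4
eef_pos: [746.4, 67.0, 124.5]
tool_rot: [-3.141, 0.001, 1.651]
force: [0.6, -0.2, -0.1]
width: 85.1
```

```bash
python3 mv.py 747 67.5 54 94.3 8.5 10 6.9; python3 - <<'E'
from h import *
d=grab('scene','scene17');cv2.imwrite('pics/s17z.png',cv2.resize(d['img'][190:320,180:310],None,fx=4,fy=4,interpolation=cv2.INTER_CUBIC))
E
```

```text
at [746.4  67.  124.5] [-1.7998e+02  5.0000e-02  9.4580e+01] F [ 0.6 -0.2 -0.1] w 85.1 t 21.4
n 8 total [0.05 0.06 7.05] [-0.     0.001  0.005]
[0.01, 0.01, 0.88, -0.0, 0.0, 0.001, 8.5]
[0.01, 0.02, 1.76, -0.0, 0.0, 0.001, 8.5]
[0.02, 0.02, 2.64, -0.0, 0.0, 0.002, 8.5]
[0.03, 0.03, 3.52, -0.0, 0.0, 0.002, 8.5]
[0.03, 0.04, 4.4, -0.0, 0.001, 0.003, 8.5]
```

View pics/s17z.png

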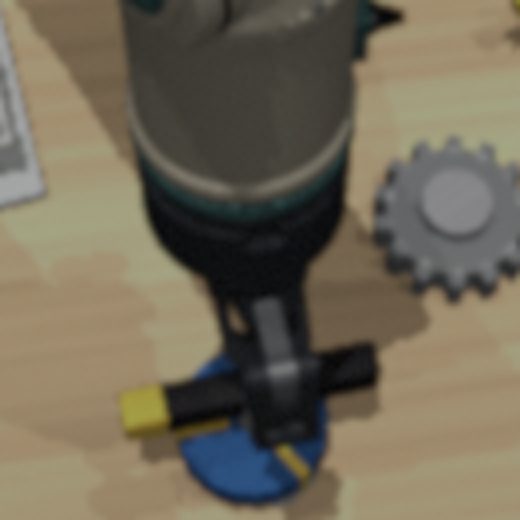

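The fingers straddle the bar at crop (280,390). Descending to 53 mm, deeper than the first grasp.

Call:
carry_out(
  series=[
    [[0, 0, 1, 0, 0, 0, 8.54], [0, 0, 2.5, 0, 0, 0, 8.54], [0, 0, 4, 0, 0, 0, 8.54], [0.05, 0.05, 5.2, 0, 0, 0, 8.54], [0.05, 0.05, 6.2, 0, 0, 0, 8.54]],
  ],
)

```text
clock: 21.87
eef_pos: [746.6, 68.4, 60.6]
tool_rot: [-3.14, -0.002, 1.652]
force: [0.0, -0.3, -1.2]
width: 85.5
```

Call:
carry_out(
  series=[
    [[0, 0, 0.5, 0, 0, 0, 8.54], [0, 0, 0.9, 0, 0, 0, 8.54], [0, 0, 0.9, 0, 0, 0, 6]],
  ],
)

```text
clock: 22.12
eef_pos: [747.2, 68.6, 53.2]
tool_rot: [3.142, -0.002, 1.652]
force: [0.2, -0.0, -0.6]
width: 75.6
```

```bash
python3 mv.py 747 67.5 53 94.3 0 10 6.9
```

```text
at [747.2  68.6  53.2] [ 1.800e+02 -1.000e-01  9.465e+01] F [ 0.2 -0.  -0.6] w 75.6 t 22.1167
n 1 total [-0.1  -0.03  0.02] [ 0.    -0.002  0.006]
[-0.1, -0.03, 0.02, 0.0, -0.002, 0.006, 0.0]
```

Call:
carry_out(
  series=[
    [[-0.1, 0, 0, 0, 0, 0, 4], [-0.1, 0, 0, 0, 0, 0, 0], [-0.1, 0, 0, 0, 0, 0, 0], [-0.1, 0, 0, 0, 0, 0, 0], [-0.1, 0, 0, 0, 0, 0, 0]],
  ],
)

```text
clock: 22.53
eef_pos: [747.7, 67.5, 55.0]
tool_rot: [3.14, -0.001, 1.652]
force: [0.1, -0.2, 0.6]
width: 15.7
```

Call:
carry_out(
  series=[
    [[0, 0, 0, 0, 0, 0, 0], [0, 0, -0.3, 0, 0, 0, 0], [0, 0, -0.8, 0, 0, 0, 0], [0, 0, -1.6, 0, 0, 0, 0], [0, 0, -2.6, 0, 0, 0, 0]],
  ],
)

```text
clock: 22.95
eef_pos: [746.8, 67.3, 79.5]
tool_rot: [-3.141, -0.002, 1.652]
force: [-0.4, 0.4, -5.5]
width: 15.7
```

Firmer grip this time (width 15.7 mm, full weight carried). Carrying gently.

```bash
python3 mv.py 512 -142.5 175 67.1 0 22
```

```text
at [746.8  67.3  79.5] [-1.7994e+02 -9.0000e-02  9.4650e+01] F [-0.4  0.4 -5.5] w 15.7 t 22.95
n 15 total [-18.99 -25.12  -9.55] [-0.001 -0.001  0.481]
[-1.27, -1.67, -0.64, -0.0, -0.0, 0.032, 0.0]
[-2.53, -3.35, -1.27, -0.0, -0.0, 0.064, 0.0]
[-3.8, -5.02, -1.91, -0.0, -0.0, 0.096, 0.0]
[-5.07, -6.7, -2.55, -0.0, -0.0, 0.128, 0.0]
[-6.33, -8.37, -3.18, -0.0, -0.0, 0.16, 0.0]
```

Call:
carry_out(
  series=[
    [[-0.3, -0.4, -1, 0, 0, 0.01, 0], [-1, -1.3, -2.5, 0, 0, 0.03, 0], [-2, -2.7, -4, 0, 0, 0.06, 0], [-3.3, -4.4, -5.6, 0, 0, 0.09, 0], [-4.8, -6.3, -7, 0, 0, 0.12, 0]],
  ],
)

```text
clock: 23.37
eef_pos: [688.6, 15.1, 152.1]
tool_rot: [3.138, -0.003, 1.531]
force: [-0.1, -0.6, -4.9]
width: 15.5
```

```bash
python3 mv.py 512 -142.5 175 67.1 0 24
```

```text
at [688.6  15.1 152.1] [ 1.7982e+02 -1.7000e-01  8.7720e+01] F [-0.1 -0.6 -4.9] w 15.5 t 23.3667
n 10 total [-16.45 -17.01  -2.39] [ 0.003 -0.003  0.36 ]
[-1.64, -1.7, -0.24, 0.0, -0.0, 0.036, 0.0]
[-3.29, -3.4, -0.48, 0.001, -0.001, 0.072, 0.0]
[-4.93, -5.1, -0.72, 0.001, -0.001, 0.108, 0.0]
[-6.58, -6.8, -0.96, 0.001, -0.001, 0.144, 0.0]
[-8.22, -8.5, -1.2, 0.001, -0.002, 0.18, 0.0]
```

Call:
carry_out(
  series=[
    [[-1.6, -1.7, -0.7, 0, 0, 0.036, 0], [-3.3, -3.4, -1.3, 0, 0, 0.07, 0], [-4.9, -5.1, -1.8, 0, 0, 0.11, 0], [-6.6, -6.8, -2.2, 0, 0, 0.145, 0], [-8.2, -8.5, -2.4, 0, 0, 0.18, 0]],
  ],
)

```text
clock: 23.78
eef_pos: [600.0, -65.2, 175.7]
tool_rot: [3.138, -0.002, 1.349]
force: [-0.4, -1.0, -5.1]
width: 16.0
```

```bash
python3 mv.py 512 -142.5 172 67.1 0 24
```

```text
at [600.  -65.2 175.7] [ 1.7982e+02 -1.0000e-01  7.7310e+01] F [-0.4 -1.  -5.1] w 16.0 t 23.7833
n 5 total [-9.47 -6.89  0.33] [ 0.003 -0.002  0.178]
[-1.89, -1.38, 0.07, 0.001, -0.0, 0.036, 0.0]
[-3.79, -2.76, 0.13, 0.001, -0.001, 0.071, 0.0]
[-5.68, -4.13, 0.2, 0.002, -0.001, 0.107, 0.0]
[-7.58, -5.51, 0.27, 0.002, -0.002, 0.143, 0.0]
[-9.47, -6.89, 0.33, 0.003, -0.002, 0.178, 0.0]
```

Call:
carry_out(
  series=[
    [[-2.2, -1.6, 0, 0, 0, 0.04, 0], [-4.3, -3.2, 0.1, 0, 0, 0.08, 0], [-6.4, -4.7, 0.1, 0, 0, 0.12, 0], [-8.2, -6, 0.1, 0, 0, 0.155, 0], [-9.4, -6.8, 0.1, 0, 0, 0.178, 0]],
  ],
)

```text
clock: 24.2
eef_pos: [511.4, -143.4, 173.5]
tool_rot: [3.141, 0.0, 1.17]
force: [-1.2, 0.3, -5.4]
width: 16.0
```

Call:
carry_out(
  series=[
    [[0, 0, 0.1, 0, 0, 0, 0], [0, 0, 0.1, 0, 0, 0, 0]],
  ],
)

```text
clock: 24.37
eef_pos: [514.0, -141.7, 172.4]
tool_rot: [3.139, -0.002, 1.172]
force: [-0.1, 0.9, -5.9]
width: 15.9
```

```bash
python3 mv.py 512 -142.5 150 67.1 0 24; python3 - <<'E'
from icp import *
s=read_state();c=s['eef_pos']
d=grab('scene','scene18');cv2.imwrite('pics/s18z.png',cv2.resize(d['img'][120:270,50:200],None,fx=4,fy=4,interpolation=cv2.INTER_CUBIC))
P=world(d);p=P.reshape(-1,3);hsv=cv2.cvtColor(d['img'],cv2.COLOR_BGR2HSV).reshape(-1,3)
m=~np.isnan(p[:,0]);blue=(hsv[:,0]>95)&(hsv[:,0]<135)&(hsv[:,1]>100);yel=(hsv[:,0]>20)&(hsv[:,0]<35)&(hsv[:,1]>120)
m&=(np.hypot(p[:,0]-c[0],p[:,1]-c[1])<68)&(p[:,2]>c[2]-60)&(p[:,2]<c[2]+40)&(blue|yel|((p[:,2]<c[2]+35)&(np.hypot(p[:,0]-c[0],p[:,1]-c[1])>32)&(hsv[:,2]<60)))
p=p[m]
fit(p,np.r_[c[0],c[1],c[2]-55,R.from_euler('z',247,degrees=True).as_rotvec()])
E
```

```text
at [ 514.  -141.7  172.4] [ 1.7988e+02 -1.4000e-01  6.7180e+01] F [-0.1  0.9 -5.9] w 15.9 t 24.3667
n 1 total [-0.16 -0.16  2.24] [ 0.002 -0.002  0.001]
[-0.16, -0.16, 2.24, 0.002, -0.002, 0.001, 0.0]
n 934 med|e| 0.7 p90 1.95 origin [ 513.5 -142.   117.6] grip [ 514.2 -142.4  192.6] xax [-0.387 -0.922 -0.002] zax [ 0.009 -0.006  1.   ]
```

View pics/s18z.png

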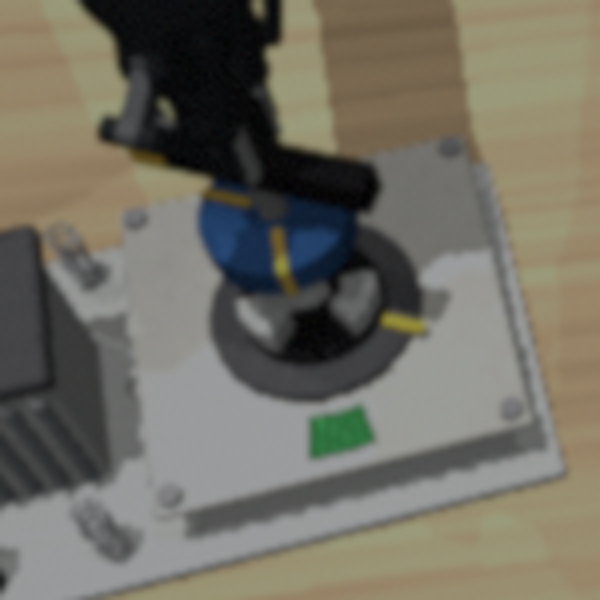

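In the scene camera's own frame the handle axis is at (513.5,-142.0), yaw 247.2°. The coupling is at (512.8,-143.0) and the mesh yaw is 247.1°, so I'm within about 1 mm. Lowering.

```bash
python3 mv.py 513.2 -142.7 145 67.1 0 6
```

```text
at [ 514.9 -140.6  172.4] [179.85  -0.2   67.27] F [ 0.5  0.  -5.3] w 16.1 t 24.4167
n 5 total [-0.27 -0.09  2.74] [ 0.003 -0.004  0.003]
[-0.05, -0.02, 0.55, 0.001, -0.001, 0.001, 0.0]
[-0.11, -0.03, 1.1, 0.001, -0.001, 0.001, 0.0]
[-0.16, -0.05, 1.65, 0.002, -0.002, 0.002, 0.0]
[-0.22, -0.07, 2.19, 0.002, -0.003, 0.002, 0.0]
[-0.27, -0.09, 2.74, 0.003, -0.004, 0.003, 0.0]
```

Call:
carry_out(
  series=[
    [[-0.1, 0, 0.5, 0, 0, 0, 0], [-0.1, 0, 1.2, 0, 0, 0, 0], [-0.2, 0, 1.9, 0, 0, 0, 0], [-0.2, -0.05, 2.4, 0, 0, 0, 0], [-0.2, -0.05, 2.5, 0, 0, 0, 0]],
  ],
)

```text
clock: 24.83
eef_pos: [511.6, -142.3, 144.9]
tool_rot: [-3.139, -0.002, 1.174]
force: [-0.1, 0.0, -6.1]
width: 16.0
```

Call:
carry_out(
  series=[
    [[0, 0, 0, 0, 0, 0, 0], [0, 0, 0, 0, 0, 0, 0], [0, 0, 0, 0, 0, 0, 0]],
  ],
)

```text
clock: 25.08
eef_pos: [512.9, -142.7, 146.7]
tool_rot: [3.141, -0.002, 1.174]
force: [0.3, 0.3, -6.1]
width: 16.2
```

```bash
cat > chk.py <<'E'
from icp import *
import sys
from fit import fitcoup
s=read_state();c=s['eef_pos'];print('tcp',c.round(1),np.degrees(s['tool_rot']).round(1),'F',s['force'].round(1),'tq',s['torque'].round(2),'w',round(s['width'],1),'t',s['clock'])
tag=sys.argv[1];yaw=float(sys.argv[2])
d=grab('scene',tag);cv2.imwrite(f'pics/{tag}z.png',cv2.resize(d['img'][120:270,50:200],None,fx=4,fy=4,interpolation=cv2.INTER_CUBIC))
P=world(d);p=P.reshape(-1,3);hsv=cv2.cvtColor(d['img'],cv2.COLOR_BGR2HSV).reshape(-1,3)
m=~np.isnan(p[:,0]);blue=(hsv[:,0]>95)&(hsv[:,0]<135)&(hsv[:,1]>100);yel=(hsv[:,0]>20)&(hsv[:,0]<35)&(hsv[:,1]>120)
cz=float(sys.argv[3]) if len(sys.argv)>3 else c[2]-55
rr=np.hypot(p[:,0]-513,p[:,1]+143)
m&=(rr<68)&(p[:,2]>cz+10)&(p[:,2]<cz+92)&(blue|yel|((rr>32)&(hsv[:,2]<60)&(p[:,2]>cz+50)))
x,M=fit(p[m],np.r_[513,-143,cz,R.from_euler('z',yaw,degrees=True).as_rotvec()])
print('yaw',np.degrees(np.arctan2(M[1,0],M[0,0]))%360)
# pointer
from fit import plane_xy
h2=cv2.cvtColor(d['img'],cv2.COLOR_BGR2HSV);xp=plane_xy(d,64)-np.array([512.8,-143.]);r=np.hypot(xp[...,0],xp[...,1])
mm=(h2[...,0]>20)&(h2[...,0]<35)&(h2[...,1]>100)&(r>44)&(r<66)&(np.abs(P[...,2]-64)<6)
q=xp[mm];print('pointer px',mm.sum(),'yaw',np.degrees(np.arctan2(*q.mean(0)[::-1])).round(1) if len(q) else None,'(green 8.1)')
E
python3 chk.py s19 247; python3 mv.py 513.2 -142.7 130 67.1 0 3
```

```text
tcp [ 512.9 -142.7  146.7] [ 1.799e+02 -1.000e-01  6.730e+01] F [ 0.3  0.3 -6.1] tq [-0.06 -0.02  0.  ] w 16.2 t 25.0833
n 828 med|e| 0.72 p90 1.96 origin [ 512.1 -142.7   92.1] grip [ 513.2 -143.4  167.1] xax [-0.385 -0.923 -0.003] zax [ 0.014 -0.009  1.   ]
yaw 247.3778372821608
pointer px 32 yaw 68.2 (green 8.1)
at [ 512.9 -142.7  146.8] [ 1.7994e+02 -1.4000e-01  6.7250e+01] F [ 0.7 -0.2 -5.1] w 15.5 t 25.1333
n 6 total [0.01 0.02 1.68] [ 0.001 -0.002  0.003]
[0.0, 0.0, 0.28, 0.0, -0.0, 0.0, 0.0]
[0.0, 0.01, 0.56, 0.0, -0.001, 0.001, 0.0]
[0.0, 0.01, 0.84, 0.001, -0.001, 0.001, 0.0]
[0.0, 0.02, 1.12, 0.001, -0.002, 0.002, 0.0]
[0.01, 0.02, 1.4, 0.001, -0.002, 0.002, 0.0]
```

Aligned to within about 1 mm and 0.3°. Lowering slowly between the jaws.

Call:
carry_out(
  series=[
    [[0.05, 0, 0.2, 0, 0, 0, 0], [0.05, 0, 0.5, 0, 0, 0, 0], [0.05, 0, 0.8, 0, 0, 0, 0], [0.05, 0, 1.1, 0, 0, 0, 0], [0.05, 0, 1.1, 0, 0, 0, 0]],
  ],
)

```text
clock: 25.55
eef_pos: [512.2, -142.3, 134.8]
tool_rot: [-3.141, -0.002, 1.174]
force: [-0.9, 0.2, -5.3]
width: 15.5
```

No contact below the unmeshed height of 140 mm, so the jaws are between each other. Continuing home.

Call:
carry_out(
  series=[
    [[0.05, 0, 0.2, 0, 0, 0, 0], [0.05, 0, 0.4, 0, 0, 0, 0], [0.05, 0, 0.6, 0, 0, 0, 0], [0.05, 0, 0.75, 0, 0, 0, 0], [0.05, 0, 0.75, 0, 0, 0, 0]],
  ],
)

```text
clock: 25.97
eef_pos: [512.7, -141.8, 127.7]
tool_rot: [-3.141, -0.002, 1.174]
force: [-0.4, 0.2, -5.4]
width: 15.5
```

Call:
carry_out(
  series=[
    [[0, 0, 0.1, 0, 0, 0, 0], [0, 0, 0.2, 0, 0, 0, 0], [0, 0, 0.2, 0, 0, 0, 0]],
  ],
)

```text
clock: 26.22
eef_pos: [512.9, -141.8, 126.0]
tool_rot: [3.141, -0.002, 1.174]
force: [-1.1, 0.2, -5.7]
width: 15.0
```

```bash
python3 chk.py s20 247
```

```text
tcp [ 512.9 -141.8  126. ] [ 1.80e+02 -1.00e-01  6.72e+01] F [-1.1  0.2 -5.7] tq [-0.02  0.03  0.02] w 15.0 t 26.2167
n 784 med|e| 0.79 p90 2.04 origin [ 512.8 -141.9   71. ] grip [ 513.  -142.1  146. ] xax [-0.392 -0.92  -0.002] zax [ 0.003 -0.003  1.   ]
yaw 246.93747148157996
pointer px 30 yaw 67.9 (green 8.1)
```

Origin is about 1 mm above the seat and still unloaded. I'll lower a little more until it touches.

Call:
carry_out(
  series=[
    [[0, 0.05, 0.1, 0, 0, 0, 0], [0, 0.05, 0.15, 0, 0, 0, 0], [0, 0.05, 0.2, 0, 0, 0, 0], [0, 0.05, 0.2, 0, 0, 0, 0]],
  ],
)

```text
clock: 26.6
eef_pos: [513.3, -141.9, 124.9]
tool_rot: [3.141, -0.002, 1.174]
force: [-3.5, -0.2, 4.6]
width: 15.6
```

Seated (about 10 N press). Now turning clockwise, which is +z in the tool frame.

Call:
carry_out(
  series=[
    [[0, 0, 0, 0, 0, 0.04, 0], [0, 0, 0, 0, 0, 0.11, 0], [0, 0, 0, 0, 0, 0.18, 0], [0, 0, 0, 0, 0, 0.25, 0], [0, 0, 0, 0, 0, 0.32, 0]],
  ],
)

```text
clock: 27.02
eef_pos: [513.5, -142.0, 124.9]
tool_rot: [3.141, -0.002, 0.852]
force: [-3.0, 1.2, 3.4]
width: 16.1
```

```bash
python3 chk.py s21 229
```

```text
tcp [ 513.5 -142.   124.9] [ 1.80e+02 -1.00e-01  4.88e+01] F [-3.   1.2  3.4] tq [0.01 0.58 0.27] w 16.1 t 27.0167
n 786 med|e| 0.75 p90 2.02 origin [ 513.4 -142.    70.2] grip [ 513.4 -142.3  145.2] xax [-0.651 -0.759 -0.003] zax [ 0.    -0.004  1.   ]
yaw 229.3457680856993
pointer px 30 yaw 57.8 (green 8.1)
```

It works: torque 0.27 N m, the pointer follows (57.8°) and lags the handle by 8.5°. About 0.86 rad remains.

Call:
carry_out(
  series=[
    [[0, 0, 0, 0, 0, 0.07, 0], [0, 0, 0, 0, 0, 0.15, 0], [0, 0, 0, 0, 0, 0.23, 0], [0, 0, 0, 0, 0, 0.31, 0], [0, 0, 0, 0, 0, 0.38, 0]],
  ],
)

```text
clock: 27.48
eef_pos: [513.6, -142.3, 124.9]
tool_rot: [3.141, -0.002, 0.473]
force: [-2.2, -0.6, 4.2]
width: 15.5
```

Call:
carry_out(
  series=[
    [[0, 0, 0, 0, 0, 0.08, 0], [0, 0, 0, 0, 0, 0.16, 0], [0, 0, 0, 0, 0, 0.24, 0], [0, 0, 0, 0, 0, 0.3, 0], [0, 0, 0, 0, 0, 0.35, 0]],
  ],
)

```text
clock: 27.9
eef_pos: [513.8, -142.8, 124.9]
tool_rot: [3.142, -0.002, 0.123]
force: [-1.8, -1.5, 3.9]
width: 15.8
```

```bash
python3 chk.py s22 188
```

```text
tcp [ 513.8 -142.8  124.9] [ 1.8e+02 -1.0e-01  7.1e+00] F [-1.8 -1.5  3.9] tq [-0.42  0.55  0.24] w 15.8 t 27.9
n 782 med|e| 0.77 p90 1.96 origin [ 513.4 -142.5   70.1] grip [ 513.6 -143.   145.1] xax [-0.991 -0.136  0.002] zax [ 0.002 -0.007  1.   ]
yaw 187.81197590917927
pointer px 29 yaw 14.5 (green 8.1)
```

View pics/s22z.png

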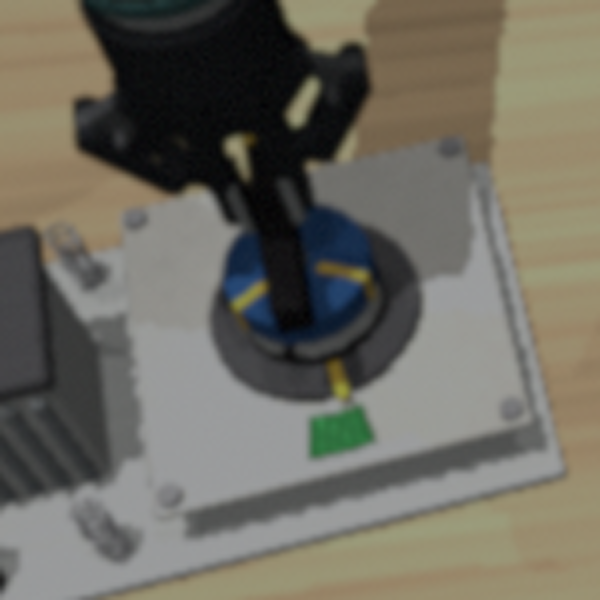

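The pointer tip is at crop (345,400) and the green sector centre at (342,432), leaving 6.4°.

Call:
carry_out(
  series=[
    [[0, 0, 0, 0, 0, 0.05, 0], [0, 0, 0, 0, 0, 0.09, 0], [0, 0, 0, 0, 0, 0.11, 0], [0, 0, 0, 0, 0, 0.11, 0], [0, 0, 0, 0, 0, 0.11, 0]],
  ],
)

```text
clock: 28.37
eef_pos: [513.9, -142.8, 124.9]
tool_rot: [-3.141, -0.002, 0.016]
force: [-3.1, -1.8, 6.6]
width: 15.6
```

```bash
python3 chk.py s23 182
```

```text
tcp [ 513.9 -142.8  124.9] [-1.8e+02 -1.0e-01  9.0e-01] F [-3.1 -1.8  6.6] tq [-0.56  0.53  0.1 ] w 15.6 t 28.3667
n 754 med|e| 0.77 p90 2.07 origin [ 513.7 -142.8   70. ] grip [ 513.5 -142.7  145. ] xax [-1.    -0.016 -0.002] zax [-0.002  0.002  1.   ]
yaw 180.9449257057148
pointer px 27 yaw 7.9 (green 8.1)
```

The pointer is at 7.9° against the green centre at 8.1°. Letting go.

Call:
carry_out(
  series=[
    [[0, 0, 0, 0, 0, 0, 1.8], [0, 0, 0, 0, 0, 0, 2.5], [0, 0, 0, 0, 0, 0, 4], [0, 0, 0, 0, 0, 0, 6], [0, 0, 0, 0, 0, 0, 6]],
  ],
)

```text
clock: 28.83
eef_pos: [513.7, -141.6, 124.0]
tool_rot: [-3.139, -0.002, 0.014]
force: [0.1, -0.6, -0.2]
width: 59.7
```

Call:
carry_out(
  series=[
    [[0, 0, -0.5, 0, 0, 0, 6], [0, 0, -1.5, 0, 0, 0, 6], [0, 0, -3, 0, 0, 0, 6], [0, 0, -5, 0, 0, 0, 6], [0, 0, -7.5, 0, 0, 0, 6]],
  ],
)

```text
clock: 29.25
eef_pos: [512.6, -141.8, 199.8]
tool_rot: [-3.139, 0.001, 0.014]
force: [0.2, -0.7, -0.4]
width: 60.2
```

Call:
carry_out(
  series=[
    [[0, 0, -2.5, 0, 0, 0, 6], [-1, 0, -5, 0, 0, 0, 6], [-2.5, -2, -6.5, 0, 0, 0, 6], [-4, -4, -7, 0, 0, 0, 6], [-4, -4, -7, 0, 0, 0, 6]],
  ],
)

```text
clock: 29.67
eef_pos: [471.2, -98.9, 271.8]
tool_rot: [-3.139, -0.003, 0.018]
force: [-0.5, -0.3, -0.0]
width: 59.8
```

```bash
python3 chk.py s24 182 70;python3 -c "
from h import *
grab('top','top24')"
```

```text
tcp [471.2 -98.9 271.8] [-179.8   -0.2    1. ] F [-0.5 -0.3 -0. ] tq [ 0.07  0.08 -0.02] w 59.8 t 29.6667
n 878 med|e| 0.71 p90 1.95 origin [ 513.5 -142.8   70. ] grip [ 513.2 -142.9  145. ] xax [-1.    -0.027 -0.004] zax [-0.004 -0.001  1.   ]
yaw 181.52884033240343
pointer px 28 yaw 7.7 (green 8.1)
```

View pics/s24.png

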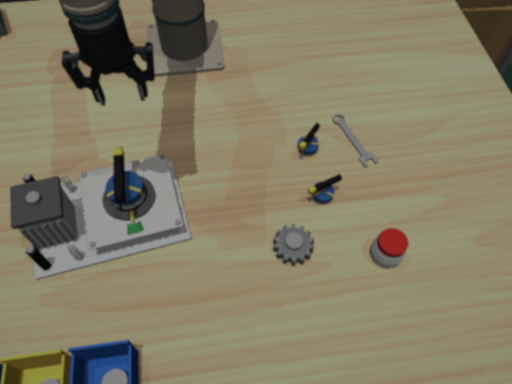

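View pics/s24z.png

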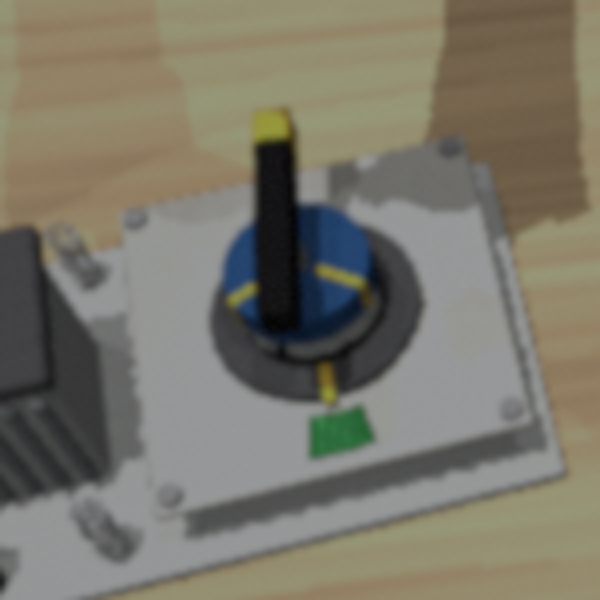

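The handle is home and upright with the origin at z 70.0, and the pointer is within 1° of the sector's middle. The gear (294,244), jar (390,247) and wrench sit at the same pixels as at the start, and the gripper is clear. Handing in.

```bash
python3 -c "
from h import *
finish_job()"
```

```text
the job is handed in; nothing more can be done
```

The blue handle is fully home on the coupling, the pointer stands in the green sector, and I handed the job in at about 30 s of the 45 s allowed. The hand-in gives no verdict.

**Drop on the way:** On the first carry I sped up too sharply. The handle slipped out of the gripper and fell on its side on the bench, between its starting place and the drive. I picked it up by the hub, stood it upright again in free space, and gripped the bar deeper. After that I carried it gently. I saw no sign of damage, but I cannot rule out a knock against the drive's side in the fall.

**Fit and turn:** I aligned the handle to about 1 mm and 0.3°. It passed the unmeshed height without contact and seated with about 10 N. I then turned the drive clockwise until the pointer reached the sector, and let go.

**Last checks after letting go** (scene camera; I took a final top-camera picture but did not measure from it):

| Check | Measured | Target |
|---|---|---|
| Handle height on the seat | 70.0 mm | 70 mm |
| Sideways offset | about 0.7 mm | under 5 mm |
| Tilt | about 0.2° | under 4° |
| Pointer, against the sector middle | 7.7° against 8.1° | within 11.5° |

- **Pointer:** By eye in the picture it looked up to about 3° past the middle, which is still inside the sector.
- **Bystanders:** The spare gear, grease jar and wrench are at the same pixels as at the start.
- **Gripper:** It was well clear of everything at hand-in.

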